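Hang a lopsided welded bracket on the hook scale

TASK

Weigh the red welded C-bracket: pick it up by its tab, bring its open side over the scale's bar and hang it by the notch in its top arm, between the two black collars, so that it hangs level and does not slide off. Ease its weight onto the sprung bar slowly, keeping hold until the scale carries all of it, then let go so softly that the bar neither drops, bounces nor hits its bottom stop. Keep the bracket upright throughout, never force the bar, and leave everything else on the bench as it is.

Things in the scene. Friction and masses are not known exactly. Their poses are not given: they have to be found in the camera images.
- grip (a point): centre of the bracket's grip tab, the place to grasp, 125 mm above the bracket's underside. The tab is 24 mm long (x), 12 mm thick (y), from 100 to 146 mm above the underside, straight above notch and centre of mass; close the fingers along y, across the thickness. Axes: z up, x towards the open side of the C
- notch (a point): seat of the notch in the underside of the bracket's top arm, 42 mm below point grip, axes as there. Notch 14 mm wide in x, 8 mm deep, roof 88 mm above the bracket's underside; this point is 5 mm under the roof, where the bar's axis lies when seated. From x = +7 to +36 mm hangs the 8 mm deep lip that must first pass over the bar
- bar_mid (a point): middle of the axis of the scale's bar, a level steel rod of 10 mm diameter, 200 mm above the bench unloaded. Axes: z up, y along the bar, x towards the scale's column; approach from -x. Two black collars, 20 mm in diameter, begin 18 mm to either side. Two rods at y = -60 and +60 mm carry the bar and run 95 mm in +x to a yellow slide. Nothing stands above it
- carriage (a joint): how far the sprung bar is pulled down, m: 0 unloaded, bottom stop at 0.082. The bar sinks straight down, about 9 mm per newton (110 N/m after the first 0.3 N, damped), so the bracket sinks it 15 to 69 mm according to its unknown weight
- hammer: hammer lying on the bench, bystander
- brush: brush lying on the bench, bystander
- spray: green spray can, 60 mm in diameter, 160 mm high, bystander; origin at its underside
- tray: orange tray 110 x 150 x 40 mm, bystander; origin at its underside
- tube: steel tube offcut standing on end, 48 mm in diameter, 50 mm high, bystander; origin at its underside
- blank: flat red L-shaped blank, 10 mm thick, 100 x 120 mm, lying on the bench, bystander (not the bracket)
- mug: white mug, 76 mm in diameter, 90 mm high, bystander; origin at its underside
- bracket: loose red C of 12 mm flat bar standing on its steel boss; origin at the underside below the notch, axes as point grip. Spine at x = -46 to -34 mm; top arm to x = +36 mm, underside 80 and top 100 mm up; boss 52 x 36 x 24 mm high, x = -11 to +41 mm. Mass unknown, 0.2 to 0.8 kg, its centre straight below the notch: hung anywhere else it tips and slides off
- scale: the hook scale, fixed to the bench; origin on the bench straight below point bar_mid, axes as there. Foot 12 mm high, x = 30 to 180 mm, 170 mm wide; blue column 247 mm high, 70 mm wide, x = 120 to 170 mm
There are look-alikes about, which are no part of the job. Of the things shaped like the bracket, the red one is meant.

How it is judged:
By the outcome, as a careful person would: the job done as asked, in the order asked, and still so for the second after the job is handed in, with the robot touching nothing.
It also fails if it takes over 61 s, if anything falls off the work surface, if the arm or the gripper's body presses on something with over 40 N, if the wrist force passes 120 N, or if a joint passes its speed limit or range.

ROBOT

A 6-joint arm with a two-finger parallel gripper is mounted at the origin on the work surface. World frame = base frame: x ahead of the robot, y to its left, z up, the work surface at z = 0. Lengths are in m, angles in rad, forces in N, time in s.
With the tool pointing down it reaches from about 0.35 to 0.975 m from the base axis. Payload 4.9 kg.
Tool frame: the origin (TCP) lies at the very end of the fingers, on their centre line; the grasp point (between the pads) lies manip.grip_point_offset behind it (manip.grip_point_offset is the distance from the TCP to the grasp point, in m); z points along the fingers, y is the direction in which the jaws open and shut (so a half turn about z gives the same grasp; the last joint's range is limited). The gripper opens to 85 mm and grips with 20 to 120 N. Pads are 22 mm wide; open, the fingers measure 114 mm over their backs; the gripper's body (76 mm by 85 mm) begins 54 mm behind the grasp point. The pads swing forward as they close: fully open they stand 13 mm farther back than shut.
Start: joints at [0.983, 0.053, 1.613, -0, 1.476, -0.119], TCP at [0.282, 0.558, 0.208] pointing down, gripper open.
Joint ranges: [-3.01, 3.01], [-1.01, 2.22], [0.06, 2.58], [-1.02, 4.17], [0.09, 2.62], [-3.14, 3.14]. Speed limits (rad/s): [2.57, 2.57, 3.14, 3.14, 3.14, 3.14].

INTERFACE

Orientations are given as a unit quaternion [w, x, y, z].
In Python, from plant import status, grab_frame, camera_params, ticket, boxes_of, outline_of, manip gives the robot as it stands. The module is installed in compiled form; this text tells all that it offers.
- The arm moves only by the tool play_rows, never from a script. Its argument "deltas" is a list of rows, each a list of 2 entries, a list of its own where there are three numbers: the shift along the world's x, y, z in m, then the turn about the world's z in rad. A call has 1 to 5 rows; each row is the pose to reach, as a shift and turn from the pose commanded when the call began; what a row does not reach only later rows make up. A row lasts 1/8 s, in which the tool goes at most 62.5 mm and 10.7 degrees, less where a joint would pass 70% of its speed; a pose out of reach is approached as far as the arm can. A call with a gripper value outside its range is refused whole. "grip" is the opening, from -1 (shut) to 1 (fully open), set as the call begins (left out, the last holds). The fingers move at their own pace and stop on an object; the grip force is fixed at half the most. Time passes only in rows, so rows that repeat a pose let the fingers close. It gives the time, the measured TCP pose, the force and the opening at its end, in the units of the state.
- status.state(): the state, without advancing time (a new reading comes with each control period).
- grab_frame(name): name is "side" or "top" or "wrist"; returns (picture, depth): 420x560x3 uint8, blue, green, red; 420x560 float32, m along the optical axis (not along the pixel's ray), 0 where there is no reading.
- camera_params(name): a dict with "mtx" (3x3 intrinsics, pixels), "world_from_camera" (4x4, takes a point from camera to world coordinates). Camera axes: x right, y up, looking along -z (the intrinsics and any distortion apply to the point x, -y, -z); pixel columns grow to the right and rows downward; lengths in m; the calibration is good to about 2 mm. A picture is of the moment at which its call begins: read the wrist's pose just before it. camera_params takes no time and is no camera call; for the wrist camera it gives the pose at the moment of the call.
- ticket.job_done(): hands the job in, once; it reports no verdict.
Trained networks look in the newest picture that a camera, given by its name, has taken for a name from the list of things; names that differ only in an ending like _2 or _b are one class to them, and where a whole thing is asked for, a point or a joint stands for the part that bears it (a point fixed in the world has none). Each returns a list of dicts, best first, with "confidence" (0 to 1); they miss things now and then, are a little off and sometimes report something else, mostly with a low value. They report only what shows in the picture. A call takes as long as a camera call. They do not tell look-alikes from the thing itself.
- boxes_of(camera, name): "box" ([left, top, right, bottom] in pixels, round what is visible of it).
- outline_of(camera, name): "region" (420x560 bool, what is visible of it) and "box" ([left, top, right, bottom] in pixels, round what is visible of it).
The state is a dict: "time": time; "joint_pos": joint angles; "joint_vel": joint speeds; "joint_efforts": joint torques, N m; "tool_pos": TCP position; "tool_rot": TCP orientation; "contact_force": force on the tool from outside, world axes, zero at the start; "ft_torque": the same for the moment, N m; "gripper_width": opening from 0.0 (shut) to 1.0 (fully open).
Only numpy, scipy, OpenCV 4.12 (cv2) and the standard library are available. Lean on these libraries where they do the work, as an engineer would, in place of code of your own. Each camera call takes 0.05 s, during which the arm holds its last target.

## Working session

There is one attempt and no reset: what is moved stays moved. The work goes in short steps, Python scripts to look and compute and a tool call to move; the robot and the scene stay as the last step left them, time stands still between calls to the robot, and variables do not carry over. Pictures are saved under pics/ and viewed, and the job is handed in when it is done.

Besides the shell and the picture viewer there is one more tool, called after "Call:" in YAML: its name, and indented under it one key for each argument. play_rows: Moves the arm, as the interface text tells. Its arguments: {"type":"object","properties":{"deltas":{"type":"array"},"grip":{"type":"number"}},"required":["deltas"]}

```bash
mkdir -p pics; cat > h.py <<'E'
import numpy as np,cv2
from plant import status, grab_frame, camera_params, ticket, boxes_of, outline_of, manip
def pts(cam,depth,P=None):
    P=P or camera_params(cam); K=P['mtx'];T=np.array(P['world_from_camera'])
    v,u=np.mgrid[0:420,0:560]
    K=np.array(K)
    x=(u-K[0,2])/K[0,0]*depth;y=(v-K[1,2])/K[1,1]*depth
    p=np.stack([x,-y,-depth],-1)
    w=p@T[:3,:3].T+T[:3,3]
    w[depth<=0]=np.nan
    return w
E
python3 - <<'E'
from h import *
print(status.state()); print(manip.grip_point_offset)
for c in['side','top','wrist']:
    P=camera_params(c); print(c,{k:(np.round(v,4).tolist() if not isinstance(v,str) else v) for k,v in P.items()})
    im,d=grab_frame(c); cv2.imwrite(f'pics/{c}0.png',im); np.savez(f'{c}0.npz',im=im,d=d,w=pts(c,d,P))
E
```

```text
{'time': 0.0, 'joint_pos': array([ 9.82982913e-01,  5.33557343e-02,  1.61432263e+00,  7.24265029e-06,
        1.47601124e+00, -1.19005483e-01]), 'joint_vel': array([-8.48557683e-04, -1.53873216e-03, -5.04933835e-05, -1.09545249e-04,
       -1.91093992e-03,  1.51077764e-04]), 'joint_efforts': array([ 2.56943449e-04, -3.93679726e+01, -3.70179105e+01, -2.88268507e-05,
        6.82799437e-03, -1.61444422e-05]), 'tool_pos': array([0.28200607, 0.55699042, 0.20624668]), 'tool_rot': array([-3.66258185e-04,  2.32263501e-01,  9.72652336e-01, -9.82431295e-04]), 'contact_force': array([ 0.51286715, -0.11310864, -0.27955396]), 'ft_torque': array([0.01087374, 0.02662159, 0.00683836]), 'gripper_width': 0.9985953058964316}
0.0187
side {'mtx': [[503.9916, 0.0, 274.0688], [0.0, 503.9916, 215.1627], [0.0, 0.0, 1.0]], 'world_from_camera': [[0.9544, 0.2335, -0.186, 0.3607], [-0.2985, 0.7433, -0.5986, -0.6711], [-0.0015, 0.6269, 0.7791, 1.0054], [0.0, 0.0, 0.0, 1.0]]}
top {'mtx': [[476.432, 0.0, 276.5911], [0.0, 476.432, 207.9713], [0.0, 0.0, 1.0]], 'world_from_camera': [[0.0149, 0.9885, -0.1503, 0.4136], [-0.9998, 0.013, -0.0137, 0.0076], [-0.0115, 0.1504, 0.9886, 1.2708], [0.0, 0.0, 0.0, 1.0]]}
wrist {'mtx': [[331.0984, 0.0, 278.3266], [0.0, 331.0984, 209.0806], [0.0, 0.0, 1.0]], 'world_from_camera': [[0.4525, -0.8517, -0.2644, 0.2156], [0.8918, 0.4315, 0.136, 0.5892], [-0.0018, -0.2974, 0.9548, 0.3726], [0.0, 0.0, 0.0, 1.0]]}
```

View pics/side0.png

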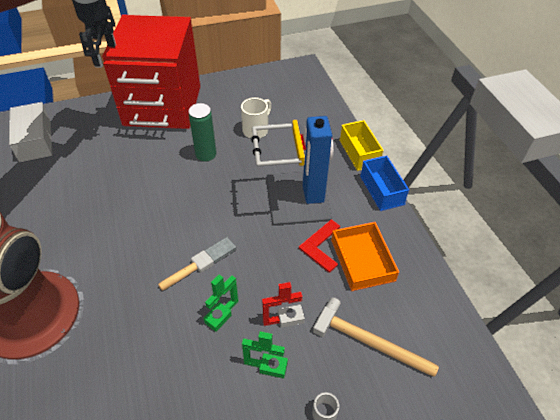

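View pics/top0.png

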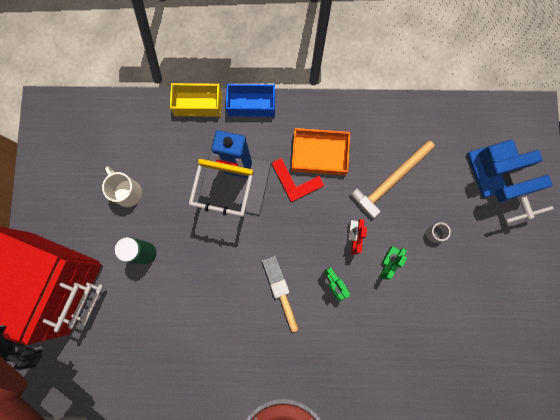

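Candidates: the red C at side (284,305) / top (358,235) is the one I want. The two green Cs at side (220,303) and (265,357), and the flat red L blank at side (320,245), are look-alikes. For the scale, the yellow-slide one at top (225,190) fits. The blue thing at top (510,180) needs checking, so I'm cropping close.

```bash
python3 - <<'E'
from h import *
s=np.load('side0.npz');t=np.load('top0.npz')
a=cv2.resize(s['im'][270:340,240:320],(400,350),interpolation=2)
b=cv2.resize(t['im'][205:265,320:400],(400,300),interpolation=2)
c=cv2.resize(t['im'][125:225,180:280],(400,400),interpolation=2)
d=cv2.resize(t['im'][130:230,460:560],(300,300),interpolation=2)
e=cv2.resize(s['im'][105:205,235:335],(400,400),interpolation=2)
M=np.zeros((600,800,3),np.uint8)
M[:300,:400]=cv2.resize(a,(400,300));M[300:,:400]=b;M[:300,400:800]=cv2.resize(c,(400,300));M[300:,400:]=cv2.resize(e,(400,300))
cv2.imwrite('pics/crop1.png',M);cv2.imwrite('pics/crop2.png',d)
for n,S in(('side',s),('top',t)):
    im=S['im'].astype(int);w=S['w']
    red=(im[...,2]>120)&(im[...,1]<60)&(im[...,0]<60)
    m=red&(np.abs(w[...,0]-0.45)<.25)&(w[...,1]<-0.05)&(w[...,2]>0.02)&(w[...,2]<.2)
    p=w[m];v,u=np.nonzero(m)
    print(n,m.sum(),p.min(0),p.max(0),u.min(),u.max(),v.min(),v.max())
    q=p[p[:,2]>.125]; print('tab',len(q),q.mean(0),q.min(0),q.max(0))
    q=p[(p[:,2]>.09)&(p[:,2]<.112)]; print('arm',len(q),q.mean(0))
    if len(q)>5:
        print(cv2.minAreaRect(q[:,:2].astype(np.float32)))
    q=p[(p[:,2]>.085)];print('arm+tab',cv2.minAreaRect((q[:,:2]).astype(np.float32)))
E
```

```text
side 489 [ 0.48714694 -0.19546394  0.0203239 ] [ 0.5682244  -0.17699375  0.14812595] 262 301 283 321
tab 110 [ 0.53196647 -0.18854399  0.14027233] [ 0.52117894 -0.19377591  0.12511709] [ 0.54340299 -0.17907837  0.14812595]
arm 219 [ 0.52566971 -0.18774358  0.09885179]
((0.5276587009429932, -0.18502582609653473), (0.016130764037370682, 0.08054608106613159), 85.92304992675781)
arm+tab ((0.5276587009429932, -0.18502582609653473), (0.016130764037370682, 0.08054608106613159), 85.92304992675781)
top 160 [ 0.4864612  -0.19072937  0.03970144] [ 0.56670967 -0.17379689  0.15103945] 353 366 219 252
tab 52 [ 0.5316113  -0.18311383  0.14530651] [ 0.5206306  -0.18988587  0.13732519] [ 0.54500403 -0.17688185  0.15103945]
arm 96 [ 0.52150068 -0.18221345  0.09979034]
((0.5269152522087097, -0.18256689608097076), (0.01167893223464489, 0.07934187352657318), 85.02023315429688)
arm+tab ((0.5268581509590149, -0.18280313909053802), (0.012302158400416374, 0.0793251097202301), 84.3145523071289)
```

View pics/crop1.png

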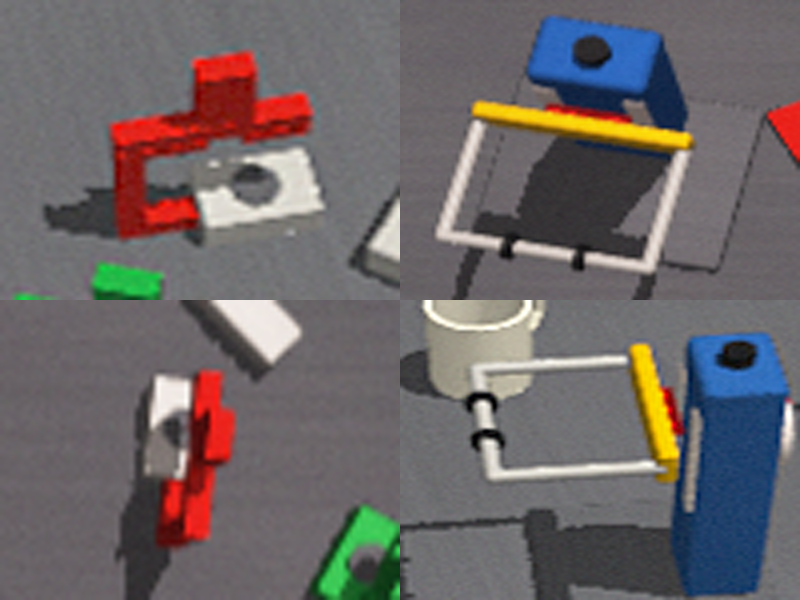

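View pics/crop2.png

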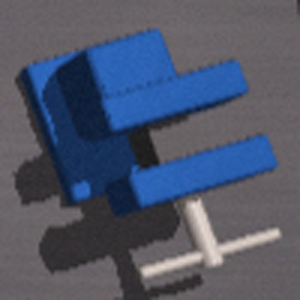

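The red C stands upright on its boss with its open side towards +x world. The blue object is a vise, so the scale is the yellow-slide one with two collars. Next: fit headings and the bar.

```bash
python3 - <<'E'
from h import *
s=np.load('side0.npz');t=np.load('top0.npz')
for n,S in(('side',s),('top',t)):
    im=S['im'].astype(int);w=S['w'];print(n)
    red=(im[...,2]>120)&(im[...,1]<60)&(im[...,0]<60)
    m=red&(np.abs(w[...,0]-0.53)<.06)&(abs(w[...,1]+.185)<.03)&(w[...,2]>0.093)&(w[...,2]<.108)
    q=w[m]; k=np.polyfit(q[:,0],q[:,1],1);print('bracket arm dir',k,np.degrees(np.arctan(k[0])))
    # bar
    m=(w[...,2]>.19)&(w[...,2]<.215)&(w[...,0]>.4)&(w[...,0]<.9)&(w[...,1]<.35)&(w[...,1]>-.05)&(im.max(-1)>0)
    q=w[m];print(len(q),q.min(0),q.max(0))
    yel=(im[...,2]>180)&(im[...,1]>130)&(im[...,0]<80)&(w[...,2]>.15)&(w[...,1]<.4)&(w[...,1]>-.1)
    qy=w[yel];print('yellow',len(qy),cv2.minAreaRect(qy[:,:2].astype(np.float32)),qy[:,2].mean())
    bl=(im[...,0]>110)&(im[...,2]<70)&(w[...,2]>.235)&(w[...,2]<.26)&(w[...,1]<.4)&(w[...,1]>-.1)
    print('col top',bl.sum(),cv2.minAreaRect(w[bl][:,:2].astype(np.float32)),w[bl].mean(0))
    blk=(im.max(-1)<45)&(w[...,2]>.18)&(w[...,2]<.23)&(w[...,1]<.4)&(w[...,1]>-.1)
    nn,l,st,ce=cv2.connectedComponentsWithStats(blk.astype(np.uint8))
    for i in range(1,nn):
        print('blk',st[i],w[l==i].mean(0))
    # steel non yellow
    st=m&~yel&(im.min(-1)>100)
    vv,uu=np.nonzero(st)
    O=np.zeros((420,560),np.uint8);O[st]=255;O[blk]=128;O[yel]=60
    cv2.imwrite(f'pics/m_{n}.png',cv2.resize(O[100:240,170:340],None,fx=3,fy=3,interpolation=0))
    # front bar: lie on line near collars
E
```

```text
side
bracket arm dir [-0.10413953 -0.13245774] -5.945325173341516
1078 [0.55883712 0.07438191 0.19004698] [0.74601069 0.21939666 0.21499222]
yellow 183 ((0.6708325743675232, 0.13897821307182312), (0.12754681706428528, 0.011473681777715683), 78.93781280517578) 0.21376917917150967
col top 371 ((0.7158653140068054, 0.12907539308071136), (0.07137598097324371, 0.0462619811296463), 79.02412414550781) [0.71441947 0.12358322 0.24529295]
blk [251 136   8   6  23] [0.5782504  0.17842404 0.20425476]
blk [253 148   8   7  24] [0.56942049 0.13651442 0.20490172]
blk [ 38 247   1   1   1] [ 0.09856918 -0.01375378  0.22783978]
blk [  8 249  32  41 321] [ 0.07480903 -0.06181507  0.21839298]
top
bracket arm dir [-0.07956564 -0.14077643] -4.549191773944366
1046 [0.55839971 0.07848022 0.19030848] [0.72576757 0.22270612 0.21499333]
yellow 268 ((0.6698956489562988, 0.14138291776180267), (0.12549221515655518, 0.01233225129544735), 79.1815185546875) 0.21456254626961488
col top 530 ((0.7155834436416626, 0.1320597231388092), (0.06741569191217422, 0.04730701819062233), 79.07685852050781) [0.71444602 0.1314691  0.24648681]
blk [205 202   5   9  25] [0.57801738 0.18049741 0.20591516]
blk [223 206   5   9  23] [0.56991903 0.13933525 0.20580578]
```

Call:
play_rows:
  deltas:
    - [[0.0,0.0,0.06],0.0]
    - [[0.02,-0.05,0.1],0.1]
    - [[0.04,-0.11,0.1],0.2]
    - [[0.06,-0.17,0.1],0.3]
    - [[0.08,-0.23,0.1],0.38]
  grip: 0.0

```text
time: 0.78
tool_pos: [0.3606, 0.3314, 0.3074]
tool_rot: [0.0, 0.043, 0.999, -0.0]
contact_force: [1.1, -0.2, 0.2]
gripper_width: 0.499
```

Call:
play_rows:
  deltas:
    - [[0.02,-0.058,0.0],0.0]
    - [[0.04,-0.116,0.0],0.0]
    - [[0.06,-0.174,0.0],0.0]
    - [[0.08,-0.232,0.0],0.0]
    - [[0.1,-0.29,0.0],0.0]

```text
time: 1.4
tool_pos: [0.4606, 0.0412, 0.3074]
tool_rot: [0.0, 0.044, 0.999, 0.0]
contact_force: [0.6, 0.2, -0.2]
gripper_width: 0.495
```

Call:
play_rows:
  deltas:
    - [[0.02,-0.058,0.0],0.0]
    - [[0.04,-0.116,-0.02],0.0]
    - [[0.06,-0.174,-0.04],0.0]
    - [[0.07,-0.223,-0.06],0.0]
    - [[0.07,-0.223,-0.06],0.0]

```text
time: 2.02
tool_pos: [0.5292, -0.1822, 0.2439]
tool_rot: [-0.003, 0.047, 0.999, 0.001]
contact_force: [-0.7, -0.6, 0.2]
gripper_width: 0.503
```

```bash
python3 - <<'E'
from h import *
s=status.state();print(s['time'],s['tool_pos'],s['tool_rot'],s['joint_pos'],s['contact_force'],s['gripper_width'])
P=camera_params('wrist');im,d=grab_frame('wrist');cv2.imwrite('pics/w1.png',im);w=pts('wrist',d,P);np.savez('w1.npz',im=im,d=d,w=w)
im=im.astype(int)
red=(im[...,2]>110)&(im[...,1]<60)&(im[...,0]<60)
near=(abs(w[...,0]-.53)<.08)&(abs(w[...,1]+.185)<.05)
for n,a,b in(('tab',.14,.16),('arm',.09,.11)):
    m=red&near&(w[...,2]>a)&(w[...,2]<b);q=w[m]
    print(n,len(q),q.min(0),q.max(0),cv2.minAreaRect(q[:,:2].astype(np.float32)),np.degrees(np.arctan(np.polyfit(q[:,0],q[:,1],1)[0])),q[:,2].mean())
E
```

```text
2.025 [ 0.52917985 -0.18223796  0.24391478] [-2.81558697e-03  4.66717387e-02  9.98905815e-01  9.96843288e-04] [-4.64372302e-01 -1.17854841e-01  1.71911524e+00 -4.62097623e-04
  1.54628807e+00 -1.94177811e+00] [-0.68397334 -0.61320001  0.22586604] 0.5027192623902577
tab 19 [ 0.52144432 -0.18993442  0.1401773 ] [ 0.52317648 -0.17916138  0.14434628] ((0.5221714973449707, -0.18450891971588135), (0.010865874588489532, 0.0005976533866487443), 82.50469207763672) 81.66964672884174 0.14246977373497663
arm 149 [ 0.48775608 -0.18975167  0.09000775] [ 0.52283    -0.17718901  0.10900767] ((0.5053412318229675, -0.18343394994735718), (0.00953672081232071, 0.03442099690437317), 84.55828094482422) -3.681422695770509 0.10048122752465602
```

View pics/w1.png

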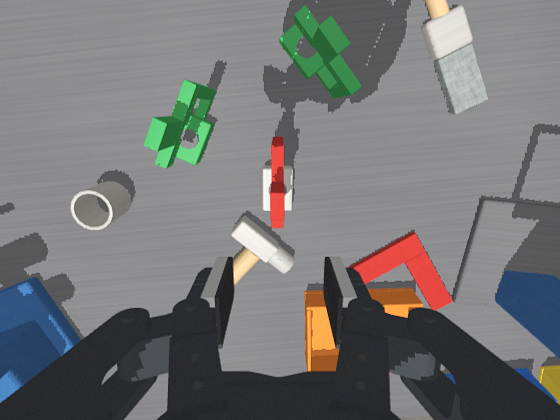

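The wrist view shows the bracket's tab and arm at about (278,185), nearly aligned with the jaws. The two green brackets and the hammer are well clear. Refining the tab fit.

```bash
python3 - <<'E'
from h import *
z=np.load('w1.npz');im=z['im'].astype(int);w=z['w'];d=z['d']
for r in range(134,232,4):
    print(r,im[r,278],np.round(w[r,278],4), [c for c in (np.nonzero((im[r,255:300,2]>100)&(im[r,255:300,1]<70))[0][[0,-1]]+255)] if ((im[r,255:300,2]>100)&(im[r,255:300,1]<70)).any() else '')
red=(im[...,2]>100)&(im[...,1]<75)
red[:, :255]=0;red[:,300:]=0;red[:134]=0;red[232:]=0
cv2.imwrite('pics/w1c.png',cv2.resize(z['im'][130:235,240:320],None,fx=5,fy=5,interpolation=0))
E
```

```text
134 [90 89 87] [ 0.4858 -0.1806 -0.0011] 
138 [ 33  38 131] [ 0.4885 -0.1808  0.0238] [np.int64(273), np.int64(282)]
142 [ 34  38 130] [ 0.4886 -0.1809  0.069 ] [np.int64(272), np.int64(283)]
146 [ 58  65 210] [ 0.4894 -0.181   0.0988] [np.int64(274), np.int64(282)]
150 [ 70  79 238] [ 0.4929 -0.1813  0.0999] 
154 [ 70  78 238] [ 0.4966 -0.1817  0.0999] 
158 [ 71  77 239] [ 0.5002 -0.182   0.1006] 
162 [ 67  75 239] [ 0.5043 -0.1824  0.0981] 
166 [ 60  67 219] [ 0.5081 -0.1827  0.0984] [np.int64(278), np.int64(282)]
170 [ 41  45 159] [ 0.5115 -0.1831  0.1004] [np.int64(277), np.int64(282)]
174 [ 45  46 160] [ 0.5152 -0.1834  0.1009] [np.int64(275), np.int64(282)]
178 [ 41  44 159] [ 0.5194 -0.1838  0.0995] [np.int64(272), np.int64(282)]
182 [ 35  39 126] [ 0.5224 -0.1841  0.1033] [np.int64(272), np.int64(282)]
186 [ 35  41 129] [ 0.5226 -0.1841  0.1194] [np.int64(271), np.int64(283)]
190 [ 34  39 129] [ 0.5223 -0.1841  0.1358] [np.int64(271), np.int64(284)]
194 [ 71  80 244] [ 0.5229 -0.1842  0.147 ] 
198 [ 70  79 239] [ 0.5266 -0.1845  0.146 ] 
202 [ 69  78 238] [ 0.53   -0.1849  0.146 ] 
206 [ 68  77 238] [ 0.5335 -0.1852  0.1459] 
210 [ 67  75 237] [ 0.5369 -0.1855  0.1459] 
214 [ 69  75 238] [ 0.5401 -0.1858  0.1468] 
218 [ 70  76 238] [ 0.5438 -0.1862  0.1465] 
222 [ 68  77 241] [ 0.5631 -0.188   0.1009] 
226 [ 64  71 239] [ 0.5675 -0.1884  0.1004] 
230 [147 145 145] [ 0.6097 -0.1923 -0.001 ]
```

View pics/w1c.png

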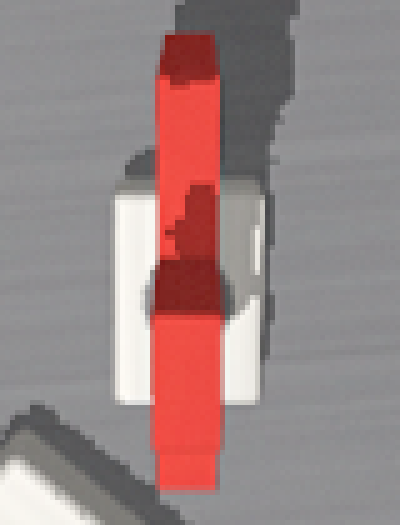

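```bash
python3 - <<'E'
from h import *
z=np.load('w1.npz');im=z['im'].astype(int);w=z['w']
red=(im[...,2]>110)&(im[...,1]*2<im[...,2])
near=(abs(w[...,0]-.53)<.06)&(abs(w[...,1]+.185)<.03)
for n,a,b in(('tab',.143,.155),('arm',.095,.106)):
    q=w[red&near&(w[...,2]>a)&(w[...,2]<b)]
    print(n,len(q),q.mean(0),q.min(0),q.max(0),cv2.minAreaRect(q[:,:2].astype(np.float32)))
    # row-centre line
    rr,cc=np.nonzero(red&near&(w[...,2]>a)&(w[...,2]<b))
    C=[w[r,cc[rr==r],:2].mean(0) for r in np.unique(rr)];C=np.array(C);k=np.polyfit(C[:,0],C[:,1],1);print(np.degrees(np.arctan(k[0])),np.polyval(k,.5325))
s=status.state();print(s['tool_pos'],s['tool_rot'])
E
```

```text
tab 378 [ 0.53341006 -0.18605425  0.14591997] [ 0.52165938 -0.1923333   0.14318128] [ 0.54628527 -0.17922067  0.14815606] ((0.5339804887771606, -0.1861523687839508), (0.011563372798264027, 0.024430064484477043), 84.15068817138672)
-5.702376650844143 -0.18595252490082262
arm 540 [ 0.51337856 -0.18414144  0.09997466] [ 0.48813147 -0.19444596  0.09647   ] [ 0.56933375 -0.17625255  0.10484835] ((0.5287165641784668, -0.1855752170085907), (0.011388666927814484, 0.08112800121307373), 84.80474853515625)
-5.528821016415583 -0.18599061188355628
[ 0.52968463 -0.18073551  0.24555621] [-1.68252841e-03  4.57229376e-02  9.98952312e-01  9.27341631e-04]
```

Call:
play_rows:
  deltas:
    - [[0.002,-0.002,-0.03],-0.005]
    - [[0.002,-0.002,-0.07],-0.005]
    - [[0.002,-0.002,-0.09],-0.005]
    - [[0.002,-0.002,-0.09],-0.005]

```text
time: 2.58
tool_pos: [0.5317, -0.1805, 0.1564]
tool_rot: [-0.001, 0.046, 0.999, 0.001]
contact_force: [-0.2, -1.0, 0.7]
gripper_width: 0.5
```

```bash
python3 - <<'E'
from h import *
s=status.state();print(s['time'],s['tool_pos'],s['tool_rot'],s['joint_vel'])
E
```

```text
2.575 [ 0.53170486 -0.18054969  0.15636252] [-1.20887208e-03  4.63282349e-02  9.98925360e-01  5.98664353e-04] [-0.00624118 -0.02044538 -0.05022136 -0.00107944  0.0061057  -0.00067444]
```

Call:
play_rows:
  deltas:
    - [[0.002,-0.0055,-0.01],-0.005]
    - [[0.002,-0.0055,-0.03],-0.005]
    - [[0.002,-0.0055,-0.049],-0.005]
    - [[0.002,-0.0055,-0.049],-0.005]

```text
time: 3.08
tool_pos: [0.5327, -0.1864, 0.1054]
tool_rot: [-0.002, 0.049, 0.999, 0.001]
contact_force: [-0.4, 0.4, 0.8]
gripper_width: 0.501
```

```bash
python3 - <<'E'
from h import *
s=status.state();print(s['time'],s['tool_pos'],s['tool_rot'],s['joint_vel'],s['contact_force'])
im,d=grab_frame('wrist');cv2.imwrite('pics/w2.png',im)
im,d=grab_frame('side');cv2.imwrite('pics/s2.png',cv2.resize(im[200:340,200:360],None,fx=4,fy=4))
E
```

```text
3.075 [ 0.53266537 -0.18641706  0.10537953] [-0.00246996  0.04942653  0.9987741   0.00110351] [-5.39748986e-06 -2.00370686e-02 -3.48611372e-02 -5.63847585e-05
  8.02675738e-03 -1.62399433e-03] [-0.35857758  0.38295145  0.75008321]
```

View pics/w2.png

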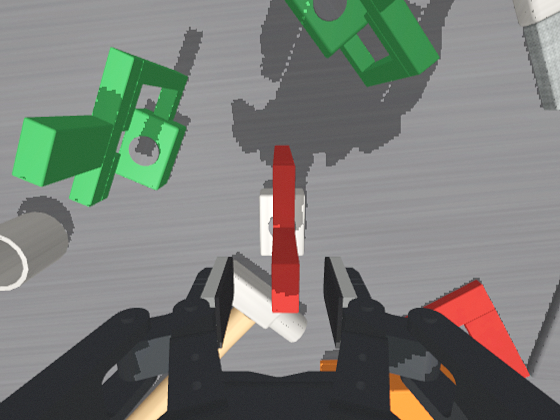

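View pics/s2.png

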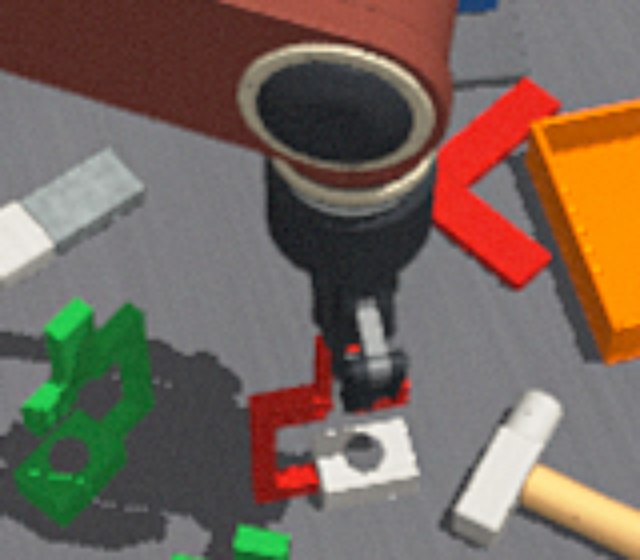

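```bash
python3 - <<'E'
from h import *
print(status.state()['tool_pos'])
R=np.array([[np.cos(-.096),-np.sin(-.096)],[np.sin(-.096),np.cos(-.096)]])
o=np.array([.5335,-.186])
for c in('side','wrist','top'):
    P=camera_params(c);im,d=grab_frame(c);w=pts(c,d,P)
    np.savez(c+'3.npz',im=im,w=w,d=d)
    L=(w[...,:2]-o)@R
    im=im.astype(int)
    near=(abs(L[...,0])<.06)&(abs(L[...,1])<.06)
    red=(im[...,2]>90)&(im[...,1]*2<im[...,2])
    for z0 in np.arange(.10,.17,.01):
        m=near&~red&(w[...,2]>z0)&(w[...,2]<z0+.01)
        for sgn in(-1,1):
            q=L[m&(L[...,1]*sgn>.008)]
            if len(q)>8: print(c,round(z0,2),sgn,len(q),np.round(np.r_[np.percentile(q[:,0],[2,98]),np.percentile(q[:,1],[2,98])]*1000,1))
    q=L[near&red&(w[...,2]>.12)];
    if len(q): print('tab',len(q),np.percentile(q[:,0],[1,99]),np.percentile(q[:,1],[1,99]))
E
```

```text
[ 0.53426288 -0.18720827  0.10801595]
side 0.14 -1 11 [ -8.7   5.7 -39.  -29.9]
tab 900 [-0.05499032  0.05436696] [-0.05809836  0.05710787]
wrist 0.13 -1 99 [ -8.3  12.8 -30.4 -24.8]
wrist 0.13 1 99 [-8.2 12.8 17.6 23.9]
wrist 0.14 -1 422 [ -8.6  12.3 -38.  -24.8]
wrist 0.14 1 429 [-8.4 12.7 17.6 30.7]
wrist 0.15 -1 562 [ -8.7  12.6 -38.  -24.8]
wrist 0.15 1 552 [-8.4 12.2 17.6 31. ]
wrist 0.16 -1 601 [ -8.7  12.7 -38.  -24.8]
wrist 0.16 1 603 [-8.5 12.7 17.6 30.7]
wrist 0.17 -1 903 [-10.8  12.2 -48.2 -24.9]
wrist 0.17 1 910 [-10.7  12.3  17.6  39.6]
tab 1821 [-0.01204843  0.01108119] [-0.00593443  0.05311996]
tab 2323 [-0.05579729  0.04478569] [-0.05577518  0.05812412]
```

```bash
python3 - <<'E'
from h import *
z=np.load('wrist3.npz');w=z['w'];im=z['im'].astype(int)
for c in(218,225,228,335,340):
    print(c,[(r,np.round(w[r,c],3).tolist(),im[r,c].tolist()) for r in range(252,300,6)])
E
```

```text
218 [(252, [0.58, -0.249, 0.001], [153, 150, 151]), (258, [0.522, -0.216, 0.141], [137, 139, 138]), (264, [0.523, -0.215, 0.145], [137, 137, 137]), (270, [0.523, -0.214, 0.151], [137, 139, 138]), (276, [0.523, -0.213, 0.156], [135, 137, 137]), (282, [0.523, -0.212, 0.161], [135, 138, 137]), (288, [0.523, -0.211, 0.165], [41, 41, 40]), (294, [0.523, -0.211, 0.169], [42, 39, 38])]
225 [(252, [0.581, -0.243, 0.001], [154, 151, 151]), (258, [0.523, -0.213, 0.14], [137, 139, 138]), (264, [0.523, -0.212, 0.145], [95, 97, 96]), (270, [0.523, -0.211, 0.151], [42, 41, 39]), (276, [0.523, -0.21, 0.156], [43, 42, 44]), (282, [0.525, -0.21, 0.158], [40, 38, 39]), (288, [0.528, -0.211, 0.158], [40, 37, 38]), (294, [0.53, -0.211, 0.159], [40, 38, 39])]
228 [(252, [0.582, -0.24, 0.0], [153, 150, 150]), (258, [0.523, -0.211, 0.139], [38, 36, 37]), (264, [0.522, -0.21, 0.147], [42, 42, 40]), (270, [0.524, -0.21, 0.149], [40, 38, 37]), (276, [0.526, -0.21, 0.15], [36, 35, 38]), (282, [0.53, -0.211, 0.149], [36, 36, 36]), (288, [0.532, -0.211, 0.151], [38, 38, 38]), (294, [0.534, -0.211, 0.152], [35, 35, 36])]
335 [(252, [0.592, -0.144, -0.0], [153, 150, 150]), (258, [0.528, -0.163, 0.139], [136, 139, 138]), (264, [0.528, -0.164, 0.145], [136, 138, 137]), (270, [0.527, -0.165, 0.151], [140, 142, 140]), (276, [0.527, -0.166, 0.156], [59, 59, 59]), (282, [0.528, -0.167, 0.16], [42, 42, 40]), (288, [0.528, -0.168, 0.164], [38, 37, 37]), (294, [0.53, -0.168, 0.165], [41, 38, 39])]
340 [(252, [0.591, -0.14, 0.002], [154, 151, 152]), (258, [0.528, -0.161, 0.14], [137, 139, 138]), (264, [0.528, -0.162, 0.146], [135, 137, 137]), (270, [0.527, -0.163, 0.151], [136, 138, 136]), (276, [0.528, -0.164, 0.156], [135, 136, 136]), (282, [0.527, -0.165, 0.161], [135, 137, 137]), (288, [0.527, -0.166, 0.165], [105, 105, 104]), (294, [0.527, -0.167, 0.17], [42, 37, 38])]
```

```bash
python3 - <<'E'
from h import *
for n in('w1.npz','wrist3.npz'):
    z=np.load(n);w=z['w']
    for cs in((205,232),(326,350)):
        b=w[240:300,cs[0]:cs[1],2];b=b[b>.1];print(n,cs,np.percentile(b,[0.2,1,5,50]))
z=np.load('side3.npz');w=z['w'];im=z['im']
for r in range(276,306,3): print(r,[(c,np.round(w[r,c],3).tolist(),im[r,c].tolist()) for c in(286,291,296,300)])
E
cat > ov.py <<'E'
from h import *
import sys
def proj(c,p,P=None):
    P=P or camera_params(c);T=np.array(P['world_from_camera']);K=np.array(P['mtx'])
    q=(np.asarray(p)-T[:3,3])@T[:3,:3]
    return np.array([K[0,0]*q[0]/-q[2]+K[0,2],K[1,1]*-q[1]/-q[2]+K[1,2]])
E
python3 - <<'E'
from ov import *
s=status.state();print(s['tool_pos']);print(proj('wrist',s['tool_pos']),proj('side',s['tool_pos']))
E
```

```text
w1.npz (205, 232) [0.27311766 0.27378144 0.27609511 0.29021805]
w1.npz (326, 350) [0.27350591 0.27394268 0.27600732 0.2898336 ]
wrist3.npz (205, 232) [0.13821178 0.13892732 0.14101388 0.1547951 ]
wrist3.npz (326, 350) [0.13805221 0.13856303 0.14072459 0.15453979]
276 [(286, [0.521, -0.225, 0.245], [48, 39, 38]), (291, [0.53, -0.225, 0.242], [135, 137, 135]), (296, [0.538, -0.23, 0.245], [57, 49, 48]), (300, [0.604, -0.09, -0.001], [131, 127, 129])]
279 [(286, [0.522, -0.224, 0.233], [38, 34, 37]), (291, [0.528, -0.232, 0.243], [187, 190, 188]), (296, [0.538, -0.232, 0.238], [30, 29, 23]), (300, [0.602, -0.098, -0.001], [133, 131, 131])]
282 [(286, [0.526, -0.213, 0.203], [39, 38, 34]), (291, [0.527, -0.235, 0.238], [186, 187, 187]), (296, [0.543, -0.218, 0.204], [72, 72, 71]), (300, [0.599, -0.105, -0.002], [135, 130, 133])]
285 [(286, [0.525, -0.217, 0.201], [39, 42, 28]), (291, [0.526, -0.239, 0.235], [138, 140, 133]), (296, [0.534, -0.243, 0.237], [150, 151, 152]), (300, [0.596, -0.113, -0.001], [125, 117, 122])]
288 [(286, [0.524, -0.22, 0.195], [61, 64, 77]), (291, [0.526, -0.24
[... 452 characters left out ...]
.537, -0.256, 0.225], [32, 33, 35])]
297 [(286, [0.519, -0.236, 0.191], [27, 26, 21]), (291, [0.523, -0.249, 0.212], [33, 30, 31]), (296, [0.533, -0.248, 0.205], [39, 32, 31]), (300, [0.541, -0.249, 0.201], [25, 21, 109])]
300 [(286, [0.519, -0.235, 0.179], [44, 49, 45]), (291, [0.526, -0.243, 0.187], [32, 31, 26]), (296, [0.556, -0.194, 0.089], [18, 23, 179]), (300, [0.563, -0.197, 0.089], [25, 25, 158])]
303 [(286, [0.551, -0.149, 0.001], [127, 119, 119]), (291, [0.545, -0.194, 0.082], [96, 95, 131]), (296, [0.573, -0.152, -0.005], [128, 125, 115]), (300, [0.581, -0.157, -0.001], [125, 119, 116])]
[ 0.53505836 -0.18757195  0.10940202]
[282.70390117 248.81299266] [285.62792513 294.99325336]
```

The wrist depth shows the pads about 3 mm off-centre, and the half-open tips sit higher than the TCP reading suggests. I'll centre, half-close and look again.

Call:
play_rows:
  deltas:
    - [[-0.002,0.004,0.0],0.0]
    - [[-0.002,0.004,0.0],0.0]

```text
time: 3.58
tool_pos: [0.5326, -0.1831, 0.1089]
tool_rot: [0.0, 0.049, 0.999, -0.0]
contact_force: [-0.4, -0.6, -0.6]
gripper_width: 0.5
```

Call:
play_rows:
  deltas:
    - [[0.0,0.0,0.0],0.0]
    - [[0.0,0.0,0.0],0.0]
  grip: -0.4

```text
time: 3.82
tool_pos: [0.5325, -0.1833, 0.1086]
tool_rot: [0.0, 0.049, 0.999, -0.0]
contact_force: [0.7, -0.5, 1.1]
gripper_width: 0.297
```

```bash
cat > wl.py <<'E'
from h import *
def look(name,o=(.5335,-.186),th=-.096):
    R=np.array([[np.cos(th),-np.sin(th)],[np.sin(th),np.cos(th)]])
    s=status.state();print(round(s['time'],2),s['tool_pos'],s['contact_force'],s['gripper_width'])
    P=camera_params('wrist');im,d=grab_frame('wrist');w=pts('wrist',d,P);cv2.imwrite(f'pics/{name}.png',im);np.savez(name+'.npz',im=im,d=d,w=w)
    L=(w[...,:2]-np.array(o))@R;im=im.astype(int)
    red=(im[...,2]>90)&(im[...,1]*2<im[...,2])
    near=(abs(L[...,0])<.06)&(abs(L[...,1])<.06)
    return s,P,im,w,L,red,near
E
python3 - <<'E'
from wl import *
s,P,im,w,L,red,near=look('w4')
m=near&~red&(w[...,2]>.105)&(w[...,2]<.165)
for sg in(-1,1):
    q=np.c_[L[m&(L[...,1]*sg>0.004)],w[m&(L[...,1]*sg>.004)][:,2]];print(sg,len(q),np.round(np.percentile(q,[1,99],axis=0),4).tolist())
q=np.c_[L,w[...,2]][red&near&(w[...,2]>.142)&(abs(L[...,0])<.02)];print('tab',len(q),np.round(np.percentile(q,[1,50,99],axis=0),4).tolist())
E
```

```text
3.83 [ 0.5325042  -0.18331105  0.1085566 ] [ 0.67628634 -0.53607248  1.14323789] 0.29728461002672385
-1 1297 [[-0.0113, -0.0259, 0.1338], [0.0113, -0.0059, 0.1647]]
1 1345 [[-0.0114, 0.0057, 0.1258], [0.0109, 0.0265, 0.1647]]Traceback (most recent call last):
  File "<stdin>", line 6, in <module>
    res = self.concatenate(tuple(objs), axis=axis)
ValueError: all the input arrays must have same number of dimensions, but the array at index 0 has 3 dimension(s) and the array at index 1 has 2 dimension(s)
```

View pics/w4.png

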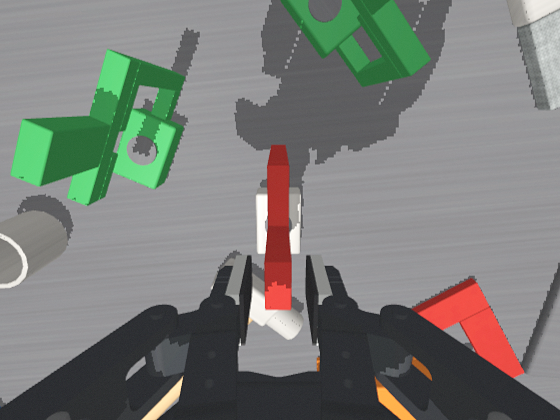

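Now centred (tab at column 278, pads at 244/313). The tips look about 12 mm higher than ideal on the tab, and beside the equally thick arm there is nothing to hit. I'll go down 12 mm, then close.

Call:
play_rows:
  deltas:
    - [[0.0,0.0,-0.006],0.0]
    - [[0.0,0.0,-0.012],0.0]
    - [[0.0,0.0,-0.012],0.0]

```text
time: 4.25
tool_pos: [0.5318, -0.183, 0.0953]
tool_rot: [-0.001, 0.049, 0.999, 0.0]
contact_force: [-0.0, -0.4, 0.7]
gripper_width: 0.296
```

```bash
python3 - <<'E'
from wl import *
s,P,im,w,L,red,near=look('w5')
m=near&~red&(w[...,2]>.09)&(w[...,2]<.165)
for sg in(-1,1):
    k=m&(L[...,1]*sg>0.004)&(abs(L[...,1])<.03)
    q=np.c_[L[k],w[k][:,2]];print(sg,len(q),np.round(np.percentile(q,[.5,2,99],axis=0),4).tolist())
k=red&near&(w[...,2]>.142)&(abs(L[...,0])<.02);q=L[k];print('tab',len(q),np.round(np.percentile(q,[1,50,99],axis=0),4).tolist())
cv2.imwrite('pics/w5c.png',cv2.resize(im[220:340,200:360].astype(np.uint8),None,fx=5,fy=5,interpolation=2))
E
```

```text
4.25 [ 0.53179032 -0.18297384  0.09531943] [-0.01832542 -0.35753091  0.67823315] 0.29626772126551126
-1 2298 [[-0.0198, -0.0294, 0.0994], [-0.0139, -0.0281, 0.1218], [0.0101, -0.0059, 0.1648]]
1 2294 [[-0.0316, 0.0056, 0.0991], [-0.0138, 0.0059, 0.1207], [0.0101, 0.0291, 0.1648]]
tab 1616 [[-0.0122, -0.0058], [-0.0016, -0.0001], [0.0113, 0.0555]]
```

View pics/w5c.png

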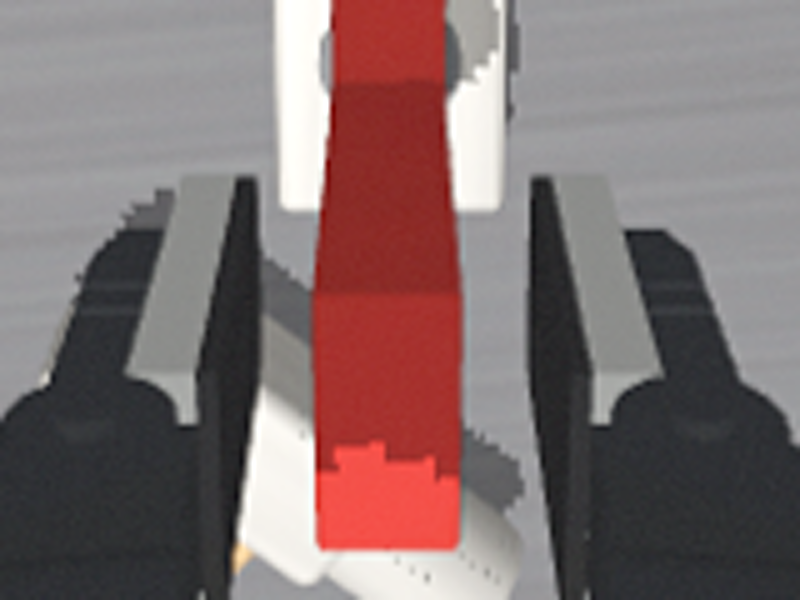

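Call:
play_rows:
  deltas:
    - [[0.0,0.0,0.0],0.0]
    - [[0.0,0.0,0.0],0.0]
    - [[0.0,0.0,0.0],0.0]
    - [[0.0,0.0,0.0],0.0]
  grip: -1

```text
time: 4.8
tool_pos: [0.5326, -0.1834, 0.0966]
tool_rot: [0.0, 0.049, 0.999, -0.0]
contact_force: [0.0, -0.7, -0.0]
gripper_width: 0.129
```

```bash
python3 - <<'E'
from wl import *
s,P,im,w,L,red,near=look('w6')
f=[status.state()['contact_force']]
print(s['tool_rot'],s['ft_torque'])
cv2.imwrite('pics/w6c.png',cv2.resize(im[100:340,200:360].astype(np.uint8),None,fx=2.5,fy=2.5,interpolation=2))
E
```

```text
4.8 [ 0.53261451 -0.18339708  0.09663429] [ 0.04967195 -0.66945842 -0.03057137] 0.12856568744253805
[ 1.86632924e-04  4.93796460e-02  9.98780057e-01 -1.18482203e-04] [-0.10814307 -0.01661463  0.01285552]
```

View pics/w6c.png

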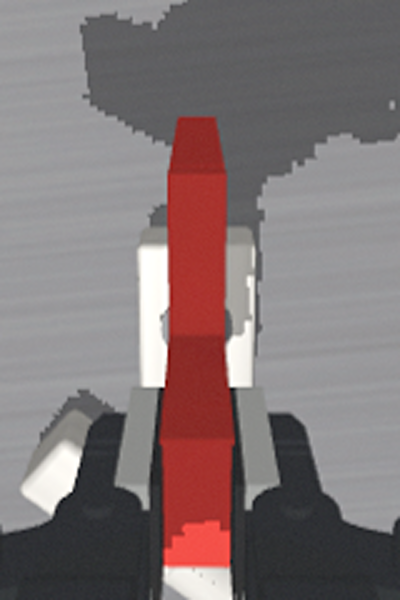

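Tab gripped centrally (opening 0.129 ≈ 11 mm). Lifting gently.

Call:
play_rows:
  deltas:
    - [[0.0,0.0,0.004],0.0]
    - [[0.0,0.0,0.012],0.0]
    - [[0.0,0.0,0.025],0.0]
    - [[0.0,0.0,0.04],0.0]
    - [[0.0,0.0,0.05],0.0]

```text
time: 5.48
tool_pos: [0.5332, -0.1836, 0.1485]
tool_rot: [0.001, 0.049, 0.999, -0.0]
contact_force: [-0.0, -0.9, -2.7]
gripper_width: 0.13
```

Call:
play_rows:
  deltas:
    - [[0.0,0.0,0.02],0.0]
    - [[0.0,0.0,0.05],0.0]
    - [[0.0,0.0,0.085],0.0]
    - [[0.0,0.0,0.1],0.0]
    - [[0.0,0.0,0.1],0.0]

```text
time: 6.1
tool_pos: [0.5331, -0.1836, 0.2481]
tool_rot: [0.001, 0.049, 0.999, -0.001]
contact_force: [-0.1, 0.1, -2.6]
gripper_width: 0.129
```

```bash
python3 - <<'E'
from h import *
s=status.state();print(s['time'],s['tool_pos'],s['contact_force'],s['ft_torque'])
t=np.load('top0.npz');w=t['w'];im=t['im'].astype(int)
g=(im[...,1]>im[...,2]*1.3)&(abs(w[...,2]-.1)<.1)&(w[...,1]>.2);print('spray',np.nanmean(w[g],0),np.nanpercentile(w[g],[2,98],axis=0))
im,d=grab_frame('side');w=pts('side',d);np.savez('s7.npz',im=im,d=d,w=w);cv2.imwrite('pics/s7.png',cv2.resize(im[80:360,200:360],None,fx=2.5,fy=2.1))
F=[]
for i in range(6):
    grab_frame('wrist');s=status.state();F.append(np.r_[s['contact_force'],s['ft_torque'],s['tool_pos']])
print(np.round(F,3),np.mean(F,0))
E
```

```text
6.1 [ 0.53311214 -0.18360329  0.24814093] [-0.07394589  0.09644075 -2.62659318] [-0.02174937  0.03074875  0.04331244]
spray [0.47649935 0.350927   0.08705158] [[0.45296212 0.34344854 0.00673462]
 [0.5046788  0.37197889 0.15169278]]
[[-5.130e-01 -6.500e-02 -2.854e+00  4.900e-02 -8.000e-03  5.600e-02
   5.320e-01 -1.830e-01  2.450e-01]
 [ 3.400e-01  1.500e-02 -3.379e+00  1.600e-02 -1.500e-02 -2.600e-02
   5.320e-01 -1.830e-01  2.440e-01]
 [-2.630e-01  2.430e-01 -2.826e+00 -9.000e-03  5.000e-03 -1.300e-02
   5.320e-01 -1.830e-01  2.440e-01]
 [-6.000e-03 -1.191e+00 -3.450e+00 -2.400e-02  1.000e-02 -3.800e-02
   5.320e-01 -1.830e-01  2.440e-01]
 [-2.260e-01  3.010e-01 -3.595e+00 -3.000e-02  5.000e-03 -2.000e-03
   5.320e-01 -1.830e-01  2.450e-01]
 [-2.500e-01 -1.025e+00 -2.376e+00  3.500e-02 -5.900e-02  4.200e-02
   5.320e-01 -1.830e-01  2.450e-01]] [-0.15303351 -0.28700734 -3.08005267  0.00598654 -0.01007012  0.00313552
  0.5317463  -0.18293026  0.24465155]
```

View pics/s7.png

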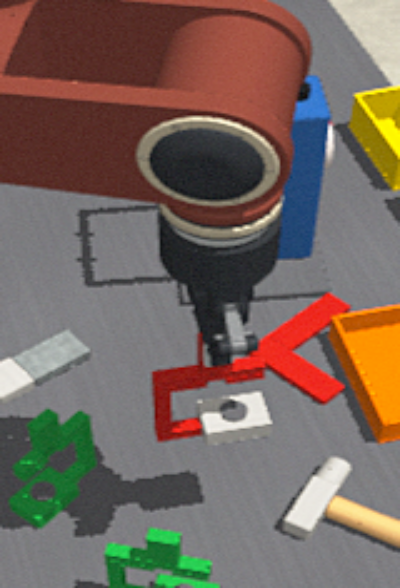

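Weight reads about 3 N, so expect a sink of about 25 mm. The bracket hangs upright. Moving to a standoff on the bar's -x side.

Call:
play_rows:
  deltas:
    - [[-0.01,0.01,0.0],0.0]
    - [[-0.025,0.035,0.0],0.0]
    - [[-0.04,0.07,0.0],-0.02]
    - [[-0.055,0.11,0.0],-0.04]
    - [[-0.068,0.15,0.0],-0.06]

```text
time: 7.08
tool_pos: [0.4632, -0.0318, 0.2464]
tool_rot: [0.0, 0.08, 0.997, 0.0]
contact_force: [0.7, 0.8, -3.0]
gripper_width: 0.127
```

Call:
play_rows:
  deltas:
    - [[0.0,0.045,0.0],-0.01]
    - [[0.0,0.09,0.0],-0.02]
    - [[0.0,0.135,0.0],-0.03]
    - [[0.0,0.175,0.0],-0.035]
    - [[0.0,0.2,0.0],-0.035]

```text
time: 7.7
tool_pos: [0.4633, 0.1686, 0.2464]
tool_rot: [-0.0, 0.096, 0.995, 0.0]
contact_force: [0.1, 0.2, -2.7]
gripper_width: 0.128
```

Call:
play_rows:
  deltas:
    - [[0.0,0.01,0.0],0.0]
    - [[0.0,0.015,0.0],0.0]
    - [[0.0,0.015,0.0],0.0]

```text
time: 8.07
tool_pos: [0.4644, 0.1812, 0.2465]
tool_rot: [-0.0, 0.097, 0.995, -0.0]
contact_force: [-0.4, -0.0, -3.3]
gripper_width: 0.131
```

```bash
python3 - <<'E'
from h import *
s=status.state();print(s['time'],s['tool_pos'],s['tool_rot'],s['contact_force'])
for c in('side','top','wrist'):
    P=camera_params(c);im,d=grab_frame(c);w=pts(c,d,P);np.savez(c+'8.npz',im=im,d=d,w=w);
    cv2.imwrite(f'pics/{c}8.png',im if c!='side' else cv2.resize(im[60:240,170:350],None,fx=3,fy=3))
s=status.state();print(s['time'],s['tool_pos'],s['tool_rot'],s['contact_force'])
E
```

```text
8.075 [0.4644109  0.1812291  0.24647685] [-2.20156075e-05  9.69785758e-02  9.95286448e-01 -2.04757138e-04] [-0.4452632  -0.02664166 -3.26528308]
8.225 [0.46460063 0.18097163 0.24654294] [ 4.81690481e-05  9.73109743e-02  9.95254015e-01 -1.29234688e-04] [ 0.55210816  0.59480557 -3.15861357]
```

View pics/side8.png

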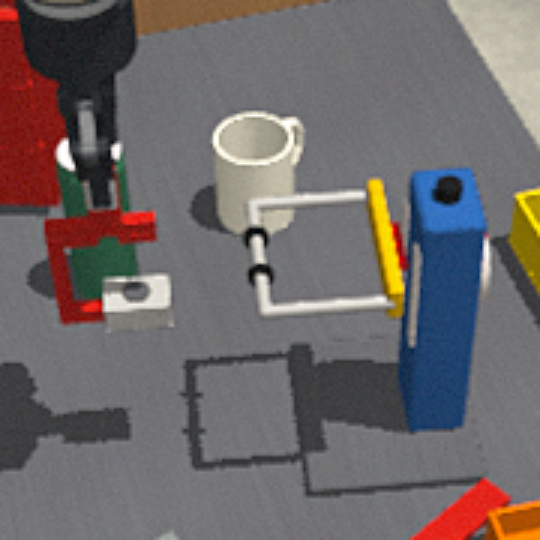

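View pics/wrist8.png

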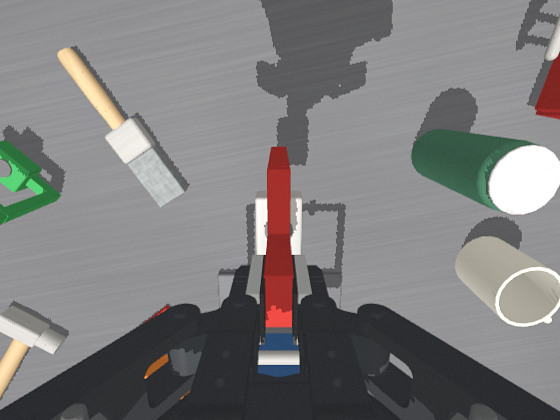

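View pics/top8.png

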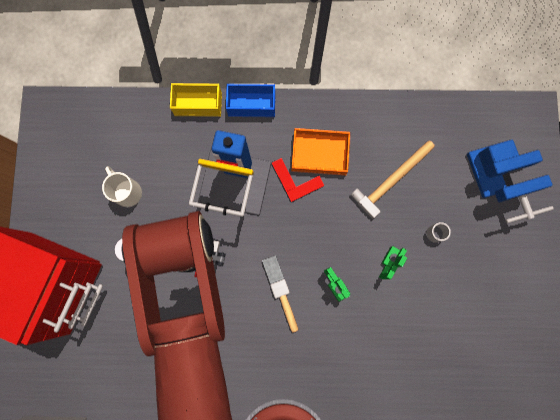

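Bracket is upright left of the bar, facing it (side crop: lip tip (155,225), bar collars (255,237)/(262,274)). Measuring the relative pose in the side camera alone.

```bash
cat > rel.py <<'E'
from h import *
th=np.radians(-11.0);R=np.array([[np.cos(th),-np.sin(th)],[np.sin(th),np.cos(th)]])
o=np.array([.5735,.1580])
def fr(w): 
    q=w.copy(); q[...,:2]=(w[...,:2]-o)@R; return q
E
python3 - <<'E'
from rel import *
z=np.load('side8.npz');im=z['im'].astype(int);L=fr(z['w'])
st=(im.min(-1)>90)&(abs(L[...,0])<.012)&(abs(L[...,1])<.055)&(abs(L[...,2]-.2)<.02)
q=L[st];print('bar',len(q),q.mean(0),np.percentile(q,[2,98],axis=0).round(4).tolist(),np.degrees(np.polyfit(q[:,1],q[:,0],1)[0]))
bk=(im.max(-1)<60)&(abs(L[...,0])<.02)&(abs(L[...,1])<.04)&(abs(L[...,2]-.2)<.02)
q=L[bk];print('collars',q[q[:,1]>0].mean(0),q[q[:,1]<0].mean(0))
y=(im[...,2]>180)&(im[...,1]>130)&(im[...,0]<80)&(abs(L[...,0]-.1)<.03)&(L[...,2]>.15)
print('yel',cv2.minAreaRect(L[y][:,:2].astype(np.float32)))
red=(im[...,2]>90)&(im[...,1]*2<im[...,2])&(abs(L[...,1])<.04)&(L[...,0]<-.05)&(L[...,0]>-.18)
q=L[red];print('red',len(q),np.percentile(q,[0.5,2,98,99.5],axis=0).round(4).tolist())
a=q[(q[:,2]>.225)&(q[:,2]<.255)];print('arm',len(a),np.percentile(a,[1,99],axis=0).round(4).tolist())
top=q[(q[:,2]>.243)&(q[:,2]<.256)];k=np.polyfit(top[:,0],top[:,1],1);print('head rel deg',np.degrees(np.arctan(k[0])),'y at -.11',np.polyval(k,-.11),cv2.minAreaRect(top[:,:2].astype(np.float32)),top[:,2].mean())
# near-vertical face fit
h=np.histogram(q[:,2],bins=np.arange(.12,.3,.01));print(h)
# underside of arm: front face points
E
```

```text
bar 122 [ 0.00146211 -0.00352011  0.20258812] [[-0.0036, -0.0532, 0.1972], [0.0077, 0.051, 0.2063]] 0.37601022101563486
collars [0.00036478 0.02054066 0.20465422] [ 0.00027822 -0.02180066  0.20514539]
yel ((0.09950770437717438, -0.0015971139073371887), (0.12843547761440277, 0.011522332206368446), 89.60636138916016)
red 563 [[-0.1671, -0.0186, 0.1524], [-0.1557, -0.0095, 0.1545], [-0.0765, 0.0062, 0.3121], [-0.0751, 0.017, 0.548]]
arm 332 [[-0.155, -0.0094, 0.2273], [-0.0755, 0.0065, 0.254]]
head rel deg -0.7490812433380619 y at -.11 -0.0033109558508995322 ((-0.11505390703678131, -0.0006103161722421646), (0.017460918053984642, 0.08004415035247803), 89.22465515136719) 0.24835408138232953
(array([  0,   0,   0,  41,  50,  15,  16,  19,  16,  16,  22,  95, 184,
        57,  19,   0,   0]), array([0.12, 0.13, 0.14, 0.15, 0.16, 0.17, 0.18, 0.19, 0.2 , 0.21, 0.22,
       0.23, 0.24, 0.25, 0.26, 0.27, 0.28, 0.29]))
```

Notch is about 111 mm short of the bar in scale x, with y within 1 mm, heading within 1° and about 23 mm of clearance above and below. Advancing.

Call:
play_rows:
  deltas:
    - [[0.01,-0.0019,0.0],0.0]
    - [[0.025,-0.0049,0.0],0.0]
    - [[0.04,-0.0078,0.0],0.0]
    - [[0.055,-0.0107,0.0],0.0]
    - [[0.07,-0.0136,0.0],0.0]

```text
time: 8.85
tool_pos: [0.5357, 0.1678, 0.2463]
tool_rot: [-0.0, 0.097, 0.995, -0.0]
contact_force: [0.2, 0.9, -2.6]
gripper_width: 0.122
```

Call:
play_rows:
  deltas:
    - [[0.015,-0.0029,0.0],0.0]
    - [[0.028,-0.0054,0.0],0.0]
    - [[0.036,-0.007,0.0],0.0]
    - [[0.039,-0.0076,0.0],0.0]
    - [[0.039,-0.0076,0.0],0.0]

```text
time: 9.48
tool_pos: [0.5734, 0.1605, 0.2465]
tool_rot: [-0.0, 0.097, 0.995, -0.0]
contact_force: [-0.2, 0.4, -3.7]
gripper_width: 0.129
```

```bash
cat > m.py <<'E'
from rel import *
def meas(name):
    s=status.state();print(round(s['time'],2),s['tool_pos'],s['contact_force'],s['ft_torque'])
    P=camera_params('side');im,d=grab_frame('side');w=pts('side',d,P);np.savez(name+'.npz',im=im,d=d,w=w)
    cv2.imwrite(f'pics/{name}.png',cv2.resize(im[80:200,215:345],None,fx=6,fy=5,interpolation=2))
    im=im.astype(int);L=fr(w)
    y=(im[...,2]>180)&(im[...,1]>130)&(im[...,0]<80)&(abs(L[...,0]-.1)<.03)&(L[...,2]>.08)
    print('yel',np.round(np.percentile(L[y],[2,50,98],axis=0),4).tolist())
    red=(im[...,2]>90)&(im[...,1]*2<im[...,2])&(abs(L[...,1])<.04)&(L[...,0]<.07)&(L[...,0]>-.18)&(L[...,2]<.31)
    q=L[red];print('red',len(q),np.percentile(q,[1,99],axis=0).round(4).tolist())
    za=np.percentile(q[:,2],60)
    st=(im.min(-1)>85)&(abs(L[...,0])<.015)&(abs(L[...,1])<.057)&(abs(L[...,1])>.012)&(L[...,2]>.1)&(L[...,2]<.23)&(abs(L[...,1])<.06)
    b=L[st];b=b[abs(b[:,2]-np.median(b[:,2]))<.015];print('bar',len(b),np.median(b,0).round(4),np.percentile(b,[5,95],axis=0).round(4).tolist())
    return im,L,red
E
python3 - <<'E'
from m import *
meas('s9')
E
```

```text
9.47 [0.57340409 0.16054793 0.24647347] [-0.20058561  0.37221999 -3.68410095] [-0.0330877  -0.03323891  0.00255539]
yel [[0.094, -0.0608, 0.2104], [0.0989, -0.0067, 0.2134], [0.1046, 0.0594, 0.2169]]
red 521 [[-0.0449, -0.0086, 0.1507], [0.0338, 0.0058, 0.2622]]
bar 71 [ 0.0012 -0.032   0.203 ] [[-0.0035, -0.0553, 0.1987], [0.0078, 0.0207, 0.2066]]
```

View pics/s9.png

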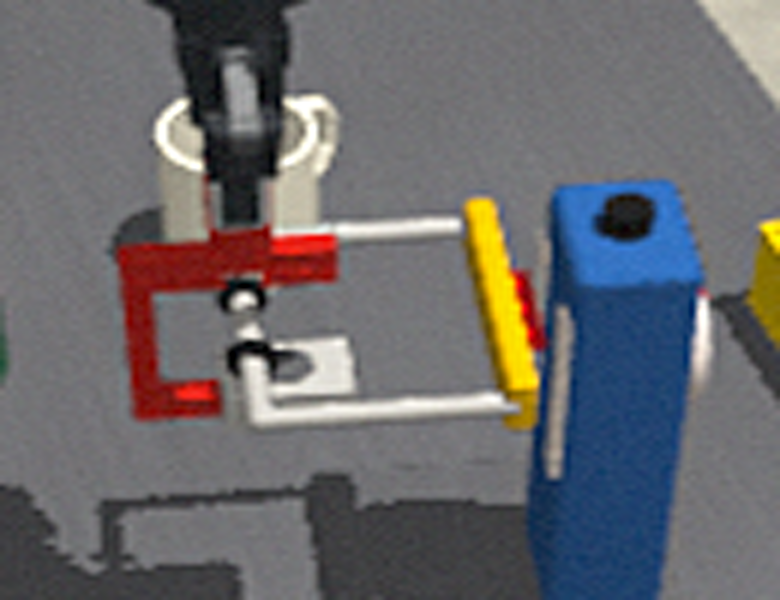

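```bash
python3 - <<'E'
from rel import *
P=camera_params('wrist');im,d=grab_frame('wrist');w=pts('wrist',d,P);np.savez('w9.npz',im=im,d=d,w=w);cv2.imwrite('pics/w9.png',im)
z=np.load('s9.npz')['im'].astype(int)
for r in range(128,141):
    print(r,[int(v) for v in z[r,230:275,2]-z[r,230:275,1]])
E
```

```text
128 [2, -1, -1, -3, 3, 15, 18, 25, 30, 48, 39, 31, 23, 21, 32, 46, 60, 71, 60, 71, 103, 99, 97, 92, 99, 92, 103, 99, 100, 95, 171, 213, 204, 207, 203, 202, 199, 198, 204, 212, 171, 48, -10, -4, 0]
129 [2, 1, 1, -6, 32, 80, 83, 100, 116, 133, 136, 122, 117, 120, 117, 113, 118, 115, 114, 105, 93, 108, 95, 98, 99, 97, 92, 104, 104, 102, 156, 209, 204, 202, 194, 192, 196, 193, 193, 200, 156, 53, -9, 0, 1]
130 [3, 0, -1, -10, 51, 133, 110, 109, 104, 105, 98, 107, 107, 110, 114, 108, 101, 105, 103, 106, 119, 95, 96, 98, 93, 96, 94, 106, 124, 114, 147, 188, 199, 201, 199, 177, 157, 155, 144, 134, 114, 38, -9, 1, -1]
131 [-1, -3, -1, -9, 56, 123, 112, 99, 103, 102, 104, 105, 109, 109, 105, 105, 100, 96, 96, 108, 109, 107, 109, 94, 103, 100, 84, 101, 112, 95, 91, 85, 88, 89, 87, 87, 95, 101, 103, 104, 98, 32, -13, -1, 4]
132 [-2, 3, 0, -8, 43, 130, 117, 110, 117, 113, 107, 107, 110, 115, 107, 103, 92, 101, 94, 98, 90, 94, 95, 102, 91, 105, 96, 109, 108, 104, 103, 106, 112, 98, 103, 97, 105, 110, 112, 107, 103, 34, -7, 1, 3]
133 [0, -1, -2, -6, 17, 104, 98, 97, 95, 102, 97, 99, 96, 102, 103, 9
[... 749 characters left out ...]
2, 0, -4, 10, 68, 106, 99, 99, 101, 109, 104, 108, 113, 101, 92, 87, 82, 83, 82, 77, 85, 81, -5, -3, 2, -1, -8, 49, 54, 37, 31, 18, 18, 6, -7, -10, -14, -11, -12, -9, -4, 1, -3, 1]
138 [1, -2, -2, -6, 8, 60, 110, 105, 99, 106, 70, 40, 54, 58, 51, 43, 36, 19, 21, 21, 10, 5, -6, -11, 2, 3, 1, -2, 0, -8, -7, -9, -5, -5, -4, -3, -2, -1, -3, -1, 2, 0, -2, 2, 2]
139 [2, 0, -3, -5, 6, 56, 108, 102, 100, 111, 34, -20, -17, -9, -7, -10, -12, -5, -6, -8, -4, -2, -5, 3, 6, 4, 3, 5, 0, -1, -2, -1, -3, -2, 0, -4, 1, -1, 4, 0, -2, 3, 3, 0, 0]
140 [4, 1, 1, -8, 1, 39, 107, 103, 106, 107, 44, -10, -3, -7, -3, 1, -3, 1, -1, 0, 1, -1, -5, 0, 4, 6, 2, 4, 0, 3, 1, 0, -1, 3, 0, -1, -3, -3, 4, 2, 4, -1, 4, 1, -3]
```

View pics/w9.png

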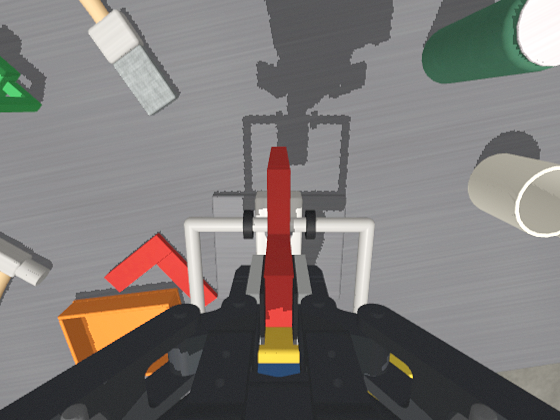

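The wrist view shows the bar clearly: bar at row 224, collars at columns 248 and 311 (mid 279.5), bracket arm at column 279. Measuring bar against bracket in this one camera.

```bash
cat > wm.py <<'E'
from rel import *
def wmeas(z,zb=.2):
    im=z['im'].astype(int);L=fr(z['w'])
    red=(im[...,2]>70)&(im[...,1]*2<im[...,2])&(abs(L[...,1])<.03)&(abs(L[...,0])<.08)
    dz=zb-.2
    b=(im.min(-1)>100)&(abs(L[...,0])<.03)&(abs(L[...,2]-.2-dz)<.012)&(abs(L[...,1])>.03)&(abs(L[...,1])<.052)
    q=L[b];k=np.polyfit(q[:,1],q[:,0],1)
    print('bar',len(q),'x0',k[1],'skew deg',np.degrees(k[0]),'zmax',np.percentile(q[:,2],97),np.percentile(q,[2,98],axis=0).round(4).tolist())
    for sg in(-1,1):
        e=q[q[:,1]*sg>0]; print('  side',sg,np.percentile(e[:,0],[3,97]).round(4))
    bk=(im.max(-1)<70)&(abs(L[...,0])<.015)&(abs(L[...,2]-.2-dz)<.02)&(abs(L[...,1])<.035)&(abs(L[...,1])>.012)
    q=L[bk];print('collar y',[np.percentile(q[q[:,1]*s>0][:,1],[2,98]).round(4).tolist() for s in(-1,1)])
    q=L[red];
    zt=np.percentile(q[:,2],98)
    tb=q[(q[:,2]>zt-.035)&(q[:,2]<zt-.006)];print('tab -x face',len(tb),np.median(tb,0))
    ar=q[abs(q[:,2]-(zt-.046))<.005];ar=ar[ar[:,0]<-.005];print('arm top',len(ar),np.percentile(ar,[1,50,99],axis=0).round(4).tolist(),'head',np.degrees(np.polyfit(ar[:,0],ar[:,1],1)[0]))
    sp=q[(q[:,2]<zt-.06)&(q[:,0]<-.03)];print('spine face',len(sp),np.median(sp,0),'zt',zt)
E
python3 - <<'E'
from wm import *
wmeas(np.load('w9.npz'))
E
```

```text
bar 950 x0 0.0007658992550242641 skew deg 0.34407584497418287 zmax 0.20568123297553853 [[-0.003, -0.0511, 0.1994], [0.0058, 0.0511, 0.2058]]
  side -1 [-0.0031  0.0057]
  side 1 [-0.0025  0.0057]
collar y [[-0.023, -0.0172], [0.0187, 0.0245]]
tab -x face 725 [-1.08620148e-02  1.53155292e-04  2.78486939e-01]
arm top 1564 [[-0.0448, -0.0054, 0.2476], [-0.0279, 0.0002, 0.2498], [-0.0106, 0.0059, 0.2546]] head 0.3797350431432582
spine face 338 [-4.47781909e-02  1.91193453e-04  2.06371674e-01] zt 0.2967329286413963
```

Notch is within about 0.3 mm of the bar in x and 0.6 mm of centre between the collars. Seat is about 32 mm above the bar axis. Lowering 24 mm, then easing on.

Call:
play_rows:
  deltas:
    - [[0.0005,0.0,-0.005],0.0]
    - [[0.0005,0.0,-0.011],0.0]
    - [[0.0005,0.0,-0.017],0.0]
    - [[0.0005,0.0,-0.022],0.0]
    - [[0.0005,0.0,-0.024],0.0]

```text
time: 10.2
tool_pos: [0.5737, 0.1605, 0.2218]
tool_rot: [-0.0, 0.097, 0.995, -0.0]
contact_force: [0.6, 0.6, -2.3]
gripper_width: 0.13
```

Call:
play_rows:
  deltas:
    - [[0.0,0.0,-0.001],0.0]
    - [[0.0,0.0,-0.002],0.0]
    - [[0.0,0.0,-0.003],0.0]
    - [[0.0,0.0,-0.003],0.0]

```text
time: 10.7
tool_pos: [0.574, 0.1605, 0.2195]
tool_rot: [-0.0, 0.097, 0.995, 0.0]
contact_force: [-0.4, -0.4, -2.9]
gripper_width: 0.125
```

```bash
python3 - <<'E'
from wm import *
s=status.state();print(s['time'],s['tool_pos'],s['contact_force'])
P=camera_params('wrist');im,d=grab_frame('wrist');w=pts('wrist',d,P);np.savez('w10.npz',im=im,d=d,w=w)
wmeas(np.load('w10.npz'))
from m import meas
meas('s10')
E
```

```text
10.7 [0.57397849 0.16050374 0.21950143] [-0.43713828 -0.36061106 -2.91943511]
bar 1211 x0 0.0005735383464976032 skew deg 0.2983106533565351 zmax 0.20568749069745207 [[-0.003, -0.0511, 0.1989], [0.0057, 0.0511, 0.2058]]
  side -1 [-0.0031  0.0055]
  side 1 [-0.0027  0.0056]
collar y [[-0.023, -0.0172], [0.0187, 0.0244]]
tab -x face 726 [-1.01214781e-02  1.87220116e-04  2.51731706e-01]
arm top 1562 [[-0.0442, -0.0053, 0.221], [-0.0272, 0.0002, 0.2228], [-0.0099, 0.0059, 0.2277]] head 0.27274805174881495
spine face 337 [-0.04402343  0.00022904  0.17938241] zt 0.2697371113042207
10.75 [0.57399415 0.16049578 0.21955072] [ 0.06329091 -0.28646885 -2.04890895] [ 0.02694029  0.01740453 -0.03267844]
yel [[0.0939, -0.0612, 0.2099], [0.099, -0.004, 0.2134], [0.1047, 0.0589, 0.2166]]
red 497 [[-0.0443, -0.0091, 0.1259], [0.0347, 0.0064, 0.2356]]
bar 71 [ 0.0011 -0.0171  0.1422] [[-0.0089, -0.0193, 0.1324], [0.0132, 0.0154, 0.1466]]
```

View pics/s10.png

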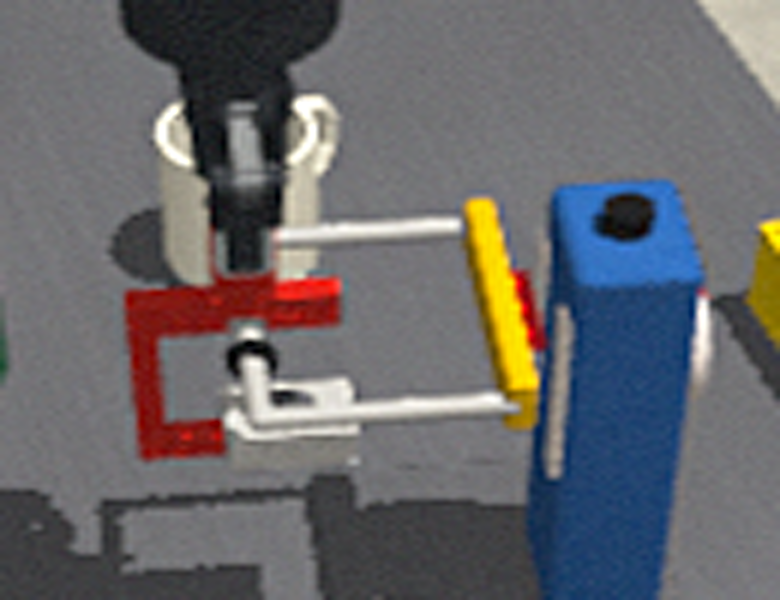

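The lip is already 3 mm below the bar's top with the slide unmoved, so the bar is entering the notch. Easing down at 1 mm per row.

Call:
play_rows:
  deltas:
    - [[-0.0005,0.0,-0.001],0.0]
    - [[-0.0005,0.0,-0.002],0.0]
    - [[-0.0005,0.0,-0.003],0.0]
    - [[-0.0005,0.0,-0.004],0.0]
    - [[-0.0005,0.0,-0.005],0.0]

```text
time: 11.42
tool_pos: [0.5735, 0.1605, 0.2144]
tool_rot: [-0.0, 0.097, 0.995, -0.0]
contact_force: [-0.7, 0.6, -2.1]
gripper_width: 0.128
```

Call:
play_rows:
  deltas:
    - [[0.0,0.0,-0.001],0.0]
    - [[0.0,0.0,-0.002],0.0]
    - [[0.0,0.0,-0.003],0.0]
    - [[0.0,0.0,-0.004],0.0]
    - [[0.0,0.0,-0.005],0.0]

```text
time: 12.05
tool_pos: [0.5735, 0.1605, 0.2095]
tool_rot: [0.0, 0.097, 0.995, 0.0]
contact_force: [0.5, -0.8, -1.8]
gripper_width: 0.129
```

Call:
play_rows:
  deltas:
    - [[0.0,0.0,-0.001],0.0]
    - [[0.0,0.0,-0.002],0.0]
    - [[0.0,0.0,-0.003],0.0]
    - [[0.0,0.0,-0.004],0.0]
    - [[0.0,0.0,-0.005],0.0]

```text
time: 12.68
tool_pos: [0.5735, 0.1605, 0.2045]
tool_rot: [0.0, 0.097, 0.995, -0.0]
contact_force: [-1.0, 0.1, -1.6]
gripper_width: 0.128
```

```bash
cat > st.py <<'E'
from wm import *
def st(name,zb,n=4):
    P=camera_params('wrist');im,d=grab_frame('wrist');w=pts('wrist',d,P);np.savez('wx.npz',im=im,d=d,w=w)
    wmeas(np.load('wx.npz'),zb)
    F=[]
    for i in range(n):
        s=status.state();F.append(np.r_[s['contact_force'],s['tool_pos'],s['ft_torque']]);grab_frame('side')
    print('F',np.mean(F,0).round(4),'sd',np.std(F,0).round(3)[:3],s['time'])
    from m import meas
    meas(name)
E
python3 -c "
from st import *
st('s11',.19)"
```

```text
bar 1293 x0 0.0005902652896975811 skew deg 0.19327402254525017 zmax 0.19665931754084448 [[-0.0031, -0.0511, 0.1903], [0.0058, 0.0511, 0.1968]]
  side -1 [-0.0031  0.0057]
  side 1 [-0.0027  0.0057]
collar y [[-0.023, -0.0172], [0.0186, 0.0244]]
tab -x face 720 [-1.06074125e-02  1.02554109e-04  2.36402011e-01]
arm top 1565 [[-0.0446, -0.0054, 0.206], [-0.0279, 0.0002, 0.2078], [-0.0103, 0.0059, 0.2127]] head 0.1510218449053759
spine face 338 [-4.45144468e-02  1.49638130e-04  1.65025942e-01] zt 0.2547251461417381
F [-0.4735  0.0725 -1.4048  0.5735  0.1605  0.2044 -0.0196  0.0377  0.0234] sd [0.507 0.476 0.41 ] 12.875
12.93 [0.57352495 0.16052333 0.20459768] [-0.37634752  0.09298746 -1.12769988] [-0.01748851  0.10063197 -0.05335013]
yel [[0.0938, -0.0613, 0.2013], [0.0988, -0.004, 0.2047], [0.1045, 0.0581, 0.2078]]
red 471 [[-0.0447, -0.0092, 0.1118], [0.0336, 0.0061, 0.2196]]
bar 76 [ 0.0023 -0.0169  0.1271] [[-0.0093, -0.0196, 0.1166], [0.0145, 0.0155, 0.1328]]
```

View pics/s11.png

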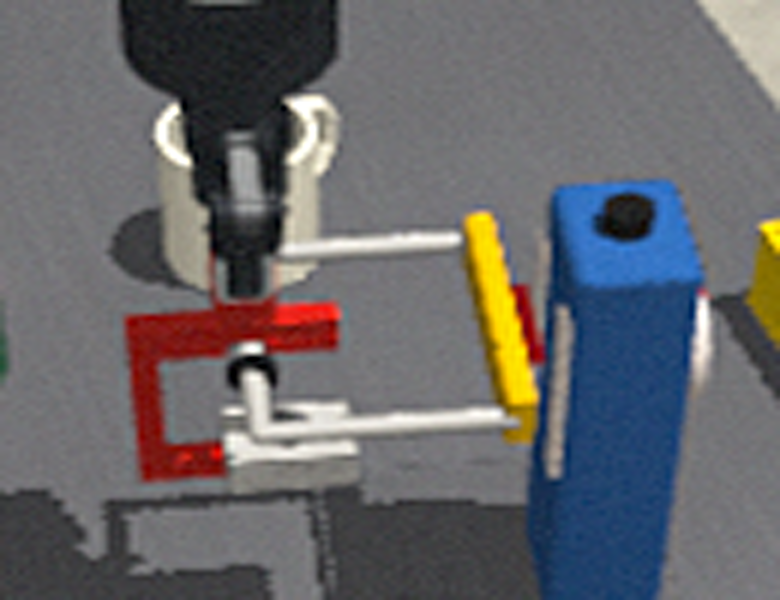

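Seated: the slide has sunk 9 mm, and about 1.4 N is still carried by the arm. Continuing.

Call:
play_rows:
  deltas:
    - [[0.0,0.0,-0.001],0.0]
    - [[0.0,0.0,-0.002],0.0]
    - [[0.0,0.0,-0.003],0.0]
    - [[0.0,0.0,-0.004],0.0]
    - [[0.0,0.0,-0.005],0.0]

```text
time: 13.6
tool_pos: [0.5735, 0.1605, 0.1995]
tool_rot: [0.0, 0.097, 0.995, 0.0]
contact_force: [0.2, -0.0, 0.3]
gripper_width: 0.128
```

Call:
play_rows:
  deltas:
    - [[0.0,0.0,-0.001],0.0]
    - [[0.0,0.0,-0.002],0.0]
    - [[0.0,0.0,-0.003],0.0]
    - [[0.0,0.0,-0.004],0.0]
    - [[0.0,0.0,-0.005],0.0]

```text
time: 14.22
tool_pos: [0.5735, 0.1605, 0.1945]
tool_rot: [0.0, 0.097, 0.995, 0.0]
contact_force: [-0.7, 0.2, -1.1]
gripper_width: 0.132
```

```bash
python3 -c "
from st import *
st('s12',.181,24)"
```

```text
bar 1284 x0 0.0005732184329798048 skew deg 0.17116937994568146 zmax 0.18668793015253232 [[-0.0031, -0.0511, 0.1804], [0.0057, 0.051, 0.1868]]
  side -1 [-0.0032  0.0057]
  side 1 [-0.0027  0.0057]
collar y [[-0.023, -0.0172], [0.0187, 0.0243]]
tab -x face 729 [-1.05989700e-02  1.04190117e-04  2.26530496e-01]
arm top 1574 [[-0.0446, -0.0054, 0.1958], [-0.0279, 0.0002, 0.1978], [-0.0104, 0.006, 0.2028]] head -0.02926117090243725
spine face 338 [-4.45195808e-02  1.43581510e-04  1.54351155e-01] zt 0.2447005021208983
F [-0.3436 -0.1173 -0.2723  0.5735  0.1605  0.1945 -0.0175  0.0723 -0.0024] sd [0.452 0.554 0.478] 15.425
15.47 [0.57349687 0.16050125 0.1945123 ] [-1.33526995  0.34391605 -1.13285857] [0.03882395 0.05632914 0.0314212 ]
yel [[0.0941, -0.0606, 0.1907], [0.099, -0.0038, 0.1945], [0.1045, 0.0609, 0.1979]]
red 468 [[-0.0447, -0.0094, 0.1006], [0.0334, 0.0074, 0.2101]]
bar 71 [ 0.0022 -0.0164  0.1168] [[-0.0095, -0.0198, 0.1072], [0.0144, 0.015, 0.1229]]
```

Call:
play_rows:
  deltas:
    - [[0.0,0.0,-0.001],0.0]
    - [[0.0,0.0,-0.002],0.0]
    - [[0.0,0.0,-0.003],0.0]
    - [[0.0,0.0,-0.003],0.0]

```text
time: 16.02
tool_pos: [0.5735, 0.1605, 0.1914]
tool_rot: [0.0, 0.097, 0.995, -0.0]
contact_force: [-0.1, -0.4, -0.3]
gripper_width: 0.13
```

```bash
python3 -c "
from st import *
st('s13',.178,60)"
```

```text
bar 1288 x0 0.0005664867293201386 skew deg 0.20287387580162997 zmax 0.18352347025692436 [[-0.0031, -0.0511, 0.1774], [0.0057, 0.0511, 0.1837]]
  side -1 [-0.0032  0.0056]
  side 1 [-0.0027  0.0056]
collar y [[-0.023, -0.0172], [0.0187, 0.0243]]
tab -x face 722 [-1.06536449e-02  1.01467086e-04  2.23235210e-01]
arm top 1574 [[-0.0446, -0.0054, 0.1928], [-0.0279, 0.0001, 0.1947], [-0.0104, 0.0061, 0.1997]] head -0.05588373999215883
spine face 336 [-4.45217555e-02  1.39634998e-04  1.51146610e-01] zt 0.241570691645076
F [-0.1772 -0.0683  0.0155  0.5735  0.1605  0.1915 -0.0138  0.0297 -0.0036] sd [0.474 0.49  0.421] 19.025
19.07 [0.57348607 0.16052397 0.19150542] [-0.19062586  0.25436955 -0.55952951] [ 0.01291938 -0.00359772 -0.03173105]
yel [[0.0938, -0.0617, 0.1879], [0.0987, -0.0035, 0.1914], [0.1044, 0.061, 0.1947]]
red 469 [[-0.0446, -0.0092, 0.0955], [0.0336, 0.0068, 0.2081]]
bar 59 [ 0.0026 -0.0167  0.1158] [[-0.008, -0.0198, 0.1057], [0.013, 0.0139, 0.1202]]
```

At 22 mm sink the wrist carries 0.02 ± 0.06 N, so the scale has the whole weight. Releasing in small steps.

Call:
play_rows:
  deltas:
    - [[0.0,0.0,-0.0005],0.0]
    - [[0.0,0.0,-0.0005],0.0]
    - [[0.0,0.0,-0.0005],0.0]

```text
time: 19.5
tool_pos: [0.5735, 0.1605, 0.191]
tool_rot: [0.0, 0.097, 0.995, -0.0]
contact_force: [0.3, -0.6, -0.3]
gripper_width: 0.13
```

Call:
play_rows:
  deltas:
    - [[0.0,0.0,0.0],0.0]
    - [[0.0,0.0,0.0],0.0]
    - [[0.0,0.0,0.0],0.0]
  grip: -0.7

```text
time: 19.88
tool_pos: [0.5735, 0.1605, 0.191]
tool_rot: [0.0, 0.097, 0.995, 0.0]
contact_force: [0.5, 0.0, -0.7]
gripper_width: 0.149
```

```bash
python3 -c "
from st import *
st('s14',.178,10)"
```

```text
bar 1294 x0 0.0005999494032994688 skew deg 0.1729732365083509 zmax 0.18295556126247506 [[-0.0031, -0.0512, 0.1769], [0.0059, 0.0511, 0.1831]]
  side -1 [-0.0031  0.0058]
  side 1 [-0.0027  0.0057]
collar y [[-0.023, -0.0172], [0.0187, 0.0244]]
tab -x face 694 [-1.11525166e-02  9.83279057e-05  2.22783501e-01]
arm top 1573 [[-0.0447, -0.0054, 0.1916], [-0.028, 0.0002, 0.1938], [-0.0105, 0.006, 0.1992]] head -0.001839760213693386
spine face 317 [-4.40949296e-02  1.42363367e-04  1.49290998e-01] zt 0.24101587115309586
F [ 0.0586  0.2237  0.0458  0.5735  0.1605  0.191  -0.0024  0.0079 -0.0067] sd [0.386 0.456 0.399] 20.375
20.43 [0.57348712 0.16051676 0.19100182] [ 0.57268621 -0.33852411 -0.81906481] [-0.02867885  0.019684    0.03653756]
yel [[0.0936, -0.0613, 0.1874], [0.0989, -0.0041, 0.191], [0.1043, 0.0604, 0.1942]]
red 468 [[-0.0442, -0.0092, 0.0955], [0.0334, 0.006, 0.2068]]
bar 65 [ 0.0025 -0.0162  0.1144] [[-0.0073, -0.0192, 0.1045], [0.0145, 0.0137, 0.1196]]
```

View pics/s14.png

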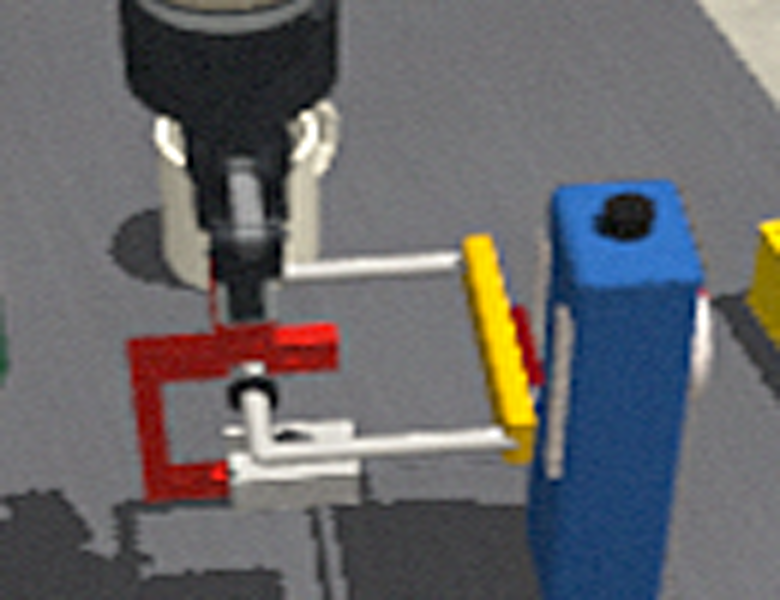

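The bar moved only 0.1 mm on loosening (width 0.149), and the bracket hangs level. Opening further, then checking.

Call:
play_rows:
  deltas:
    - [[0.0,0.0,0.0],0.0]
    - [[0.0,0.0,0.0],0.0]
  grip: -0.6

```text
time: 20.72
tool_pos: [0.5735, 0.1605, 0.191]
tool_rot: [-0.0, 0.097, 0.995, 0.0]
contact_force: [0.4, 0.1, 0.7]
gripper_width: 0.205
```

Call:
play_rows:
  deltas:
    - [[0.0,0.0,0.0],0.0]
    - [[0.0,0.0,0.0],0.0]
    - [[0.0,0.0,0.0],0.0]
  grip: -0.3

```text
time: 21.1
tool_pos: [0.5735, 0.1605, 0.191]
tool_rot: [-0.0, 0.097, 0.995, -0.0]
contact_force: [-0.0, 0.3, 0.1]
gripper_width: 0.347
```

```bash
python3 -c "
from st import *
st('s15',.178,3)
z=np.load('wx.npz');cv2.imwrite('pics/w15.png',z['im'])"
```

```text
bar 1290 x0 0.0005783247408491846 skew deg 0.18932435109170603 zmax 0.18306544734635286 [[-0.0031, -0.0511, 0.1769], [0.0057, 0.051, 0.1832]]
  side -1 [-0.0032  0.0056]
  side 1 [-0.0028  0.0056]
collar y [[-0.023, -0.0172], [0.0187, 0.0242]]
tab -x face 677 [-1.11448547e-02  9.67764269e-05  2.22679316e-01]
arm top 1575 [[-0.0448, -0.0054, 0.1915], [-0.0282, 0.0002, 0.1938], [-0.0106, 0.0062, 0.199]] head 0.013086345427167497
spine face 322 [-4.40930985e-02  1.40130171e-04  1.49375814e-01] zt 0.24101682236156843
F [ 0.1976 -0.4654  0.491   0.5735  0.1605  0.191   0.0219  0.0088 -0.0144] sd [0.09  0.308 0.703] 21.25
21.3 [0.57347874 0.16048804 0.19098099] [ 1.12526398 -0.17093576  0.59055956] [0.05312585 0.00018041 0.01178929]
yel [[0.0937, -0.0615, 0.188], [0.0989, -0.0055, 0.191], [0.1046, 0.0608, 0.1945]]
red 444 [[-0.0443, -0.0092, 0.0946], [0.0334, 0.0061, 0.1993]]
bar 57 [ 0.0025 -0.0169  0.1149] [[-0.0074, -0.0194, 0.1058], [0.0144, 0.0134, 0.1193]]
```

View pics/w15.png

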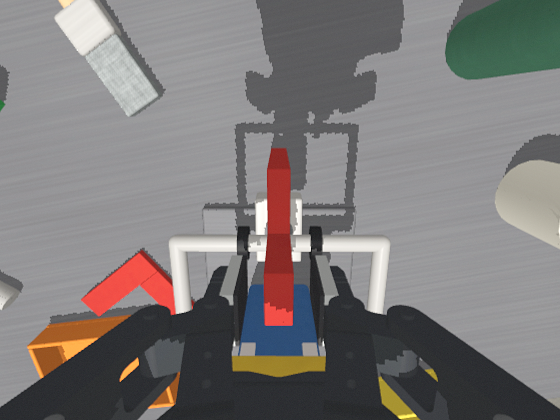

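The fingers are clear on both sides of the tab (tab at column 279, pads at 240/318) and the bracket hangs still. Retreating straight up.

Call:
play_rows:
  deltas:
    - [[0.0,0.0,0.005],0.0]
    - [[0.0,0.0,0.015],0.0]
    - [[0.0,0.0,0.03],0.0]
    - [[0.0,0.0,0.05],0.0]
    - [[0.0,0.0,0.07],0.0]

```text
time: 21.98
tool_pos: [0.5738, 0.1606, 0.2632]
tool_rot: [0.001, 0.097, 0.995, 0.0]
contact_force: [0.0, 0.4, 0.3]
gripper_width: 0.35
```

Call:
play_rows:
  deltas:
    - [[0.0,0.0,0.03],0.0]
    - [[0.0,0.0,0.06],0.0]
    - [[-0.03,0.0,0.08],0.0]
    - [[-0.07,0.0,0.08],0.0]
    - [[-0.1,0.0,0.08],0.0]

```text
time: 22.6
tool_pos: [0.4725, 0.1606, 0.3432]
tool_rot: [0.001, 0.097, 0.995, 0.0]
contact_force: [-0.3, -0.3, 0.3]
gripper_width: 0.35
```

```bash
python3 -c "
from st import *
for i in range(2):
    P=camera_params('wrist');im,d=grab_frame('wrist');w=pts('wrist',d,P);np.savez('wx.npz',im=im,d=d,w=w);cv2.imwrite('pics/w16.png',im)
    wmeas(np.load('wx.npz'),.178)
    from m import meas
    meas('s16')
im,_=grab_frame('side');cv2.imwrite('pics/s17.png',im)"
```

```text
bar 186 x0 -0.0004540606831204007 skew deg -1.25450787365023 zmax 0.1833964232663231 [[-0.003, -0.0514, 0.1771], [0.0053, 0.0505, 0.1835]]
  side -1 [-0.0029  0.0052]
  side 1 [-0.0023 -0.0016]Traceback (most recent call last):
  File "<string>", line 5, in <module>
    wmeas(np.load('wx.npz'),.178)
    ~~~~~^^^^^^^^^^^^^^^^^^^^^^^^
  File "wm.py", line 12, in wmeas
    q=L[bk];print('collar y',[np.percentile(q[q[:,1]*s>0][:,1],[2,98]).round(4).tolist() for s in(-1,1)])
                              ~~~~~~~~~~~~~^^^^^^^^^^^^^^^^^^^^^^^^^^^
    return _quantile_unchecked(
        a, q, axis, out, overwrite_input, method, keepdims, weights)
    return _ureduce(a,
                    func=_quantile_ureduce_func,
    ...<5 lines>...
                    overwrite_input=overwrite_input,
                    method=method)
    r = func(a, **kwargs)
    result = _quantile(arr,
                       quantiles=q,
    ...<2 lines>...
                       out=out,
                       weights=wgt)
    slices_having_nans = np.isnan(arr[-1, ...])
                                  ~~~^^^^^^^^^
IndexError: index -1 is out of bounds for axis 0 with size 0
```

```bash
python3 -c "
from m import *
im,L,red=meas('s16')
q=L[red]
top=q[q[:,2]<.21]
# top-edge tilt: arm front/top pts
a=q[(q[:,2]>.185)&(q[:,2]<.205)];k=np.polyfit(a[:,0],a[:,2],1);print('tilt',np.degrees(k[0]))
for i in range(6): grab_frame('top')
meas('s18')
im,_=grab_frame('side');cv2.imwrite('pics/s17.png',im)"
```

```text
22.65 [0.47022422 0.16086613 0.3435222 ] [0.90236179 1.36433561 0.82184088] [ 0.05719546 -0.04157087  0.00959312]
yel [[0.094, -0.0609, 0.1879], [0.0991, -0.004, 0.1909], [0.1042, 0.0609, 0.1952]]
red 610 [[-0.0441, -0.0089, 0.0944], [0.0333, 0.0058, 0.241]]
bar 64 [ 0.0023 -0.0164  0.1135] [[-0.0074, -0.0193, 0.1039], [0.0143, 0.0138, 0.1189]]
tilt 0.8271867476929196
23.0 [0.47408757 0.16043932 0.34094817] [0.24819545 0.38780746 1.05799215] [-0.01523759 -0.00310773  0.03053379]
yel [[0.0938, -0.0605, 0.1882], [0.0991, -0.0057, 0.191], [0.1044, 0.0589, 0.1939]]
red 607 [[-0.0442, -0.0088, 0.0951], [0.0333, 0.0064, 0.2409]]
bar 60 [ 0.0035 -0.0164  0.1143] [[-0.0072, -0.0193, 0.1049], [0.0143, 0.0132, 0.1199]]
```

View pics/s18.png

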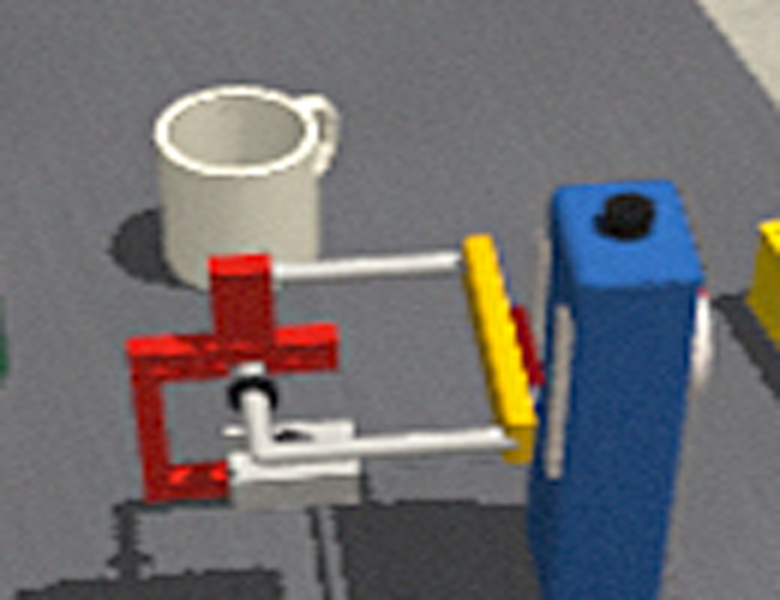

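View pics/s17.png

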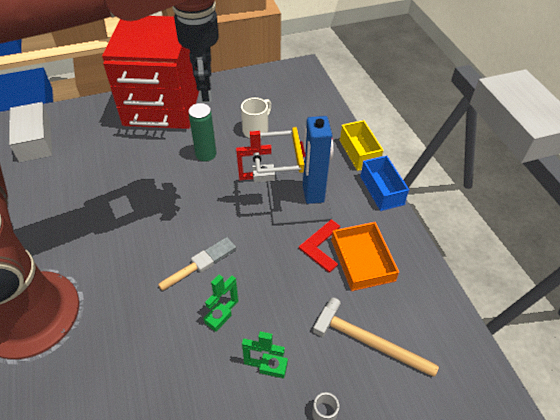

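The bracket hangs level in its notch between the collars (crop: arm at (235,350), collar at (252,392)) and the slide is steady at 0.191. Everything else sits where it was and the gripper is well clear, so I'm handing in.

```bash
python3 -c "
from plant import ticket,status
print(ticket.job_done(),status.state()['time'])"
```

```text
the job is handed in; nothing more can be done
the job is handed in; nothing more can be done
```

The red C-bracket is hanging by its notch on the scale's bar, between the two collars. I handed the job in at about 23 s of the 61 s allowed.

**What I did:** I gripped the bracket by its tab, carried it upright to the bar's open side, and passed the lip over the bar. I then lowered it at 8 mm/s. I opened the gripper only once the wrist carried about 0 N (0.02 ± 0.06), with the bar about 22 mm down. The bracket's weight comes out at about 2.75 N, or 0.28 kg.

**Last checks:**
- **Release:** the bar moved about 0.1 mm when I let go. Afterwards the slide stayed at the same height in every picture, well above the bottom stop.
- **Level:** the bracket hangs within about 1° of level.
- **Position:** just before loading, the wrist camera put the notch about 0.5 mm from the bar axis and the bracket about 0.6 mm from mid-collars.
- **Surroundings:** the other things on the bench look unmoved in the final side picture, and the gripper is well clear.

**Disagreements:**
- **Weight:** readings while the bracket was lifted gave about 2.9–3.1 N, against about 2.75 N from the sink; the force reading is noisy (about 0.45 N per sample).
- **Fingertip height:** the wrist camera put the fingertips about 25 mm higher than the reported TCP. I followed the camera and gripped the upper part of the tab.
- **Failed check:** one wrist-camera check after retreating failed because the collars were out of view, so I used the side camera instead.

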